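# Empty the catch tray of an interlocked candle-tin lidding press

## Task

Make the lidding press safe, empty its catch tray and hand it back ready to run. First turn the isolator fully off, then swing the ram lock fully in (its interlock frees it only once the isolator is off) and then pull the air slide knob fully out; only then move every candle tin from the tray to the tote and set them side by side on its floor, none on top of another (one that topples over may lie on its side). When all are in, undo it in the reverse order - air knob fully home, ram lock fully out, isolator fully on - and leave the other stock on the bench where it stands.

Things in the scene. Friction and masses are not known exactly. Their poses are not given: they have to be found in the camera images.
- isolator (a joint): rotary isolator switch of the press on the grey console: the right-hand of its two handles seen from the robot, a black moulded bar. In rad: 0 = fully ON (stop), 1.40 = fully OFF (stop), growing counter-clockwise seen from above; stays where it is left (0.12 N m friction). Starts within 0.12 of ON. Cannot leave OFF while the ram lock is in
- isolator_grip (a point): point on the isolator's upright shaft at the height to grip its bar; x lies along the bar and turns with it. Bar: 62 mm long (35 mm of it to +x, the pointer side), 15 mm wide, from 19 mm below to 13 mm above this point. The console top is 34 mm below this point, 70 mm above the bench; the console measures 130 (x) by 200 mm (y)
- ram_lock (a joint): ram lock, the left-hand handle, 100 mm from the isolator: steel T-handle on an upright shaft with a flat steel arm below it. In rad: 0 = fully out (stop), 1.40 = fully in (stop), arm beneath the ram crosshead's lug; grows counter-clockwise from above; stays put (0.12 N m). Interlock: gives under 0.1 unless the isolator is within 0.1 of OFF, and holds the isolator OFF until it is itself below 0.1
- ram_lock_grip (a point): point on the ram lock's upright shaft at the height to grip its T-bar, 34 mm above the console top; x lies along the bar and turns with it. The bar is a round rod 13 mm thick and 76 mm long, centred on this point. The arm, 115 mm long, has its top 24 mm below this point
- air_slide (a joint): hand slide valve of the air supply, to the right of the catch tray. In m: 0 = pushed fully home (air on), 0.040 = pulled fully out (air vented), stops at both. A detent near either end takes about 6 N to pass, 1 N between; let go within 5 mm of an end it springs back to that end
- air_knob (a point): centre of the slide valve's black round knob and moving with it: 32 mm across, 24 mm long, on a level stem 75 mm above the bench. Pulling out is along this point's -x (towards the robot's side), home is +x. The valve block and its nose begin 62 mm behind it (+x, at home), 36 mm wide, top 20 mm above this point; 120 mm behind it a silencer rises 60 mm above it
- tray_floor (a point): centre of the upper face of the floor of the press's catch tray, 34 mm above the bench; axes parallel to the press's. The tray is 200 mm (x) by 240 mm (y) outside, with thin lips 12 mm high above the floor; a chute ends over its +y lip, 20 mm above the floor. The press's ram stands 70 mm (x) and 390 mm (y) from this point under a head 200 to 320 mm above the bench
- tote: shallow grey plastic tote on the bench, open on top, 260 mm (its x) by 180 mm (its y) by 62 mm high outside, walls and floor 4 mm thick; origin at the centre of its underside; 0.8 kg, stands free, empty at the start
- tin1_mid (a point): plain round candle tin with a slip lid and a paper band, 54 mm in diameter, 40 mm high, 0.06 to 0.13 kg; the point is its centre, 20 mm above its underside, z along its axis. Stands on the tray at the start (a knock may topple it); 2 to 4 of the four tins are present, None all through for an absent one
- tin2_mid (a point): plain round candle tin with a slip lid and a paper band, 54 mm in diameter, 40 mm high, 0.06 to 0.13 kg; the point is its centre, 20 mm above its underside, z along its axis. Stands on the tray at the start (a knock may topple it); 2 to 4 of the four tins are present, None all through for an absent one
- tin3_mid (a point): plain round candle tin with a slip lid and a paper band, 54 mm in diameter, 40 mm high, 0.06 to 0.13 kg; the point is its centre, 20 mm above its underside, z along its axis. Stands on the tray at the start (a knock may topple it); 2 to 4 of the four tins are present, None all through for an absent one
- tin4_mid (a point): plain round candle tin with a slip lid and a paper band, 54 mm in diameter, 40 mm high, 0.06 to 0.13 kg; the point is its centre, 20 mm above its underside, z along its axis. Stands on the tray at the start (a knock may topple it); 2 to 4 of the four tins are present, None all through for an absent one
- pillar_tall: ivory pillar candle, 68 mm in diameter, 130 mm high, stock that belongs where it stands; origin at the centre of its underside
- votive: amber votive glass, 62 mm in diameter, 66 mm high, stock that belongs where it stands; origin at the centre of its underside
- carton_gift: white gift carton, 62 by 62 mm, 85 mm high, stock that belongs where it stands; origin at the centre of its underside
- pillar_short: tan pillar candle, 60 mm in diameter, 90 mm high, stock that belongs where it stands; origin at the centre of its underside
- pail: small steel pail, 90 mm in diameter, 85 mm high, stock that belongs where it stands; origin at the centre of its underside
- carton_long: white carton, 75 by 110 mm, 70 mm high, stock that belongs where it stands; origin at the centre of its underside
- jar: jar with a brass cap, 56 mm in diameter, 70 mm high, stock that belongs where it stands; origin at the centre of its underside
Not all that is in view belongs to the job. What is shaped like the part that bears tin3_mid but blue or purple is not meant.

How it is judged:
On the way, in this order (a step that is already met when the one before it is completed fails the run):
1. the isolator is turned fully off (value of joint isolator above 1.3 rad), for 0.2 s.
2. the ram lock is swung fully in, the isolator still off (value of joint ram_lock above 1.3 rad and value of joint isolator above 1.25 rad), for 0.2 s.
3. the air slide is pulled fully out (value of joint air_slide above 0.036 m and value of joint ram_lock above 1.25 rad), for 0.2 s.
4. every tin rests in one layer on the floor of the tote, the press still safe (x of tin1_mid in the frame of tote between -0.11 and 0.11 m and y of tin1_mid in the frame of tote between -0.07 and 0.07 m and z of each of tin1_mid, tin2_mid, tin3_mid, tin4_mid in the frame of tote below 0.04 m and linear speed of each of tin1, tin2, tin3, tin4 below 0.03 m/s and x of tin2_mid in the frame of tote between -0.11 and 0.11 m and y of tin2_mid in the frame of tote between -0.07 and 0.07 m and x of tin3_mid in the frame of tote between -0.11 and 0.11 m and y of tin3_mid in the frame of tote between -0.07 and 0.07 m and x of tin4_mid in the frame of tote between -0.11 and 0.11 m and y of tin4_mid in the frame of tote between -0.07 and 0.07 m and value of joint air_slide above 0.034 m and value of joint each of ram_lock, isolator above 1.2 rad), for 0.2 s.
5. the air slide is pushed fully home, the ram lock still in (value of joint air_slide below 0.004 m and value of joint ram_lock above 1.2 rad), for 0.2 s.
6. the ram lock is swung fully out (value of joint ram_lock below 0.1 rad), for 0.2 s.
7. the isolator is turned fully on (value of joint isolator below 0.1 rad), for 0.2 s.
At the end, for the whole second after the job is handed in: every tin lies still in the tote in one layer on its floor, its centre within 110 mm (along) and 70 mm (across) of the tote centre and below 40 mm above its underside; air slide within 4 mm of home, ram lock within 0.1 rad of fully out, isolator within 0.1 rad of fully on (x of tin1_mid in the frame of tote between -0.11 and 0.11 m and y of tin1_mid in the frame of tote between -0.07 and 0.07 m and z of each of tin1_mid, tin2_mid, tin3_mid, tin4_mid in the frame of tote below 0.04 m and linear speed of each of tin1, tin2, tin3, tin4 below 0.03 m/s and x of tin2_mid in the frame of tote between -0.11 and 0.11 m and y of tin2_mid in the frame of tote between -0.07 and 0.07 m and x of tin3_mid in the frame of tote between -0.11 and 0.11 m and y of tin3_mid in the frame of tote between -0.07 and 0.07 m and x of tin4_mid in the frame of tote between -0.11 and 0.11 m and y of tin4_mid in the frame of tote between -0.07 and 0.07 m and value of joint air_slide below 0.004 m and value of joint each of ram_lock, isolator below 0.1 rad and angle between tote's own z axis and vertical below 0.1 rad); the robot touches nothing.
It fails at once if any of the other stock (candles, votive glass, cartons, pail, jar) is moved more than 30 mm or tipped (distance of any of pillar_tall, votive, carton_gift, pillar_short, pail, carton_long, jar from where it was at the start of the episode above 0.03 m or angle between any of pillar_tall, votive, carton_gift, pillar_short, pail, carton_long, jar's own z axis and vertical above 0.3 rad).
Of tin1, tin2, tin3, tin4 only 2 to 4 are there at a start; the rules pass over those that are not, and their reading is None.
At some moment in a run one of tin1, tin2, tin3, tin4 may be knocked a few centimetres aside while the robot is not near it.
Once in a run the grip may slacken for a moment while it holds something.
It also fails if it takes over 210 s, if anything falls off the work surface, if the arm or the gripper's body presses on something with over 40 N, if the wrist force passes 120 N, or if a joint passes its speed limit or range.

## Robot

A 6-joint arm with a two-finger parallel gripper is mounted at the origin on the work surface. World frame = base frame: x ahead of the robot, y to its left, z up, the work surface at z = 0. Lengths are in m, angles in rad, forces in N, time in s.
With the tool pointing down it reaches from about 0.35 to 0.85 m from the base axis. Payload 8.1 kg.
Tool frame: the origin (TCP) lies at the very end of the fingers, on their centre line; the grasp point (between the pads) lies 19 mm behind it; x points along the fingers, z is the direction in which the jaws open and shut, and the axes are right-handed (so a half turn about x gives the same grasp; the last joint's range is limited). The gripper opens to 85 mm and grips with 20 to 120 N. Pads are 22 mm wide; open, the fingers measure 114 mm over their backs; the gripper's body (76 mm by 85 mm) begins 54 mm behind the grasp point. The pads swing forward as they close: fully open they stand 13 mm farther back than shut.
Start: joints at [-1.399, 0.13, 1.488, -0, 1.523, -0.085], TCP at [0.152, -0.58, 0.231] pointing down, gripper open.
Joint ranges: [-2.96, 2.96], [-0.89, 2.26], [0.02, 2.5], [-1.34, 4.48], [0, 2.73], [-2.66, 2.66]. Speed limits (rad/s): [2.39, 2.39, 2.79, 3.14, 3.14, 3.14].

## Interface

Orientations are given as a unit quaternion [x, y, z, w].
In Python, from station import manip gives the robot as it stands.
- The arm moves only by the tool carry_out, never from a script. Its argument "series" is a list that holds one entry, the list of rows, each a list of 7 numbers: the turn, a rotation vector about the tool's x, y, z as a fraction of full scale, then the shift along the tool's x, y, z as a fraction of full scale, then the opening, from 0 (shut) to 1 (fully open). A call has 1 to 20 rows; each row is the pose to reach, as a shift and turn from the pose commanded when the call began, along the tool's axes at that moment, turning the shorter way round; what a row does not reach only later rows make up. Full scale, the value 1, is 400 mm for a shift and 180 degrees for a turn. A row lasts 1/10 s, in which the tool goes at most 50 mm and 8.59 degrees, less where a joint would pass 70% of its speed; a pose out of reach is approached as far as the arm can. A call with a number of a shift or a turn outside -1 to 1 is refused whole. A call with a gripper value outside its range is refused whole. The fingers move at their own pace and stop on an object; "force" is the grip in N (left out, the last holds). Time passes only in rows, so rows that repeat a pose let the fingers close. It gives the time, the measured TCP pose, the force and the opening at its end, in the units of the state.
- manip.sense(): the state, without advancing time (a new reading comes with each control period).
- manip.camera(name): name is "scene" or "top"; returns a dict with "frame" (400x640x3 uint8, red, green, blue), "depth" (400x640 float32, m along the optical axis (not along the pixel's ray), 0 where there is no reading), "K" (3x3 intrinsics, pixels), "extrinsics" (4x4, takes a point from camera to world coordinates). Camera axes: x right, y down, z forward; pixel columns grow to the right and rows downward; lengths in m; the calibration is good to about 2 mm. A picture is of the moment at which its call begins.
- manip.hand_in(): hands the job in, once; it reports no verdict.
Trained networks look in the newest picture that a camera, given by its name, has taken for a name from the list of things; names that differ only in an ending like _2 or _b are one class to them, and where a whole thing is asked for, a point or a joint stands for the part that bears it (a point fixed in the world has none). Each returns a list of dicts, best first, with "p" (0 to 1); they miss things now and then, are a little off and sometimes report something else, mostly with a low value. They report only what shows in the picture. A call takes as long as a camera call. They do not tell look-alikes from the thing itself.
- manip.regions_of(camera, target): "pixels" (400x640 bool, what is visible of it).
- manip.spot_point(camera, target): "location" ([x, y, z] in m, in world coordinates, good to about 4 mm: a listed point, or the origin of a listed thing).
The state is a dict: "t": time; "qpos": joint angles; "dq": joint speeds; "joint_efforts": joint torques, N m; "position": TCP position; "tool_rot": TCP orientation; "wrist_force": force on the tool from outside, world axes, zero at the start; "ft_torque": the same for the moment, N m; "width": finger opening in m.
Only numpy, scipy, OpenCV 4.12 (cv2) and the standard library are available. Lean on these libraries where they do the work, as an engineer would, in place of code of your own. Each camera call takes 0.05 s, during which the arm holds its last target.

## Working session

There is one attempt and no reset: what is moved stays moved. The work goes in short steps, Python scripts to look and compute and a tool call to move; the robot and the scene stay as the last step left them, time stands still between calls to the robot, and variables do not carry over. Pictures are saved under pics/ and viewed, and the job is handed in when it is done.

Besides the shell and the picture viewer there is one more tool, called after "Call:" as name([rows], argument=value, ...), one row to a line, values as JSON. carry_out: Moves the arm, as the interface text tells. Shift numbers are shares of 400 mm and turn numbers shares of 180 degrees, none past 1 either way. Its arguments: {"type":"object","properties":{"series":{"type":"array","items":{"type":"array","items":{"type":"array","items":{"type":"number"}}}},"force":{"type":"number"}},"required":["series"]}

```bash
ls; mkdir -p pics
python3 - <<'E'
from station import manip
import cv2
s=manip.sense(); print(s)
for n in ("scene","top"):
    c=manip.camera(n); cv2.imwrite(f"pics/{n}0.png",c["frame"][:,:,::-1]); print(n,c["K"].tolist(),c["extrinsics"].round(3).tolist())
    for t in ["isolator_grip","ram_lock_grip","air_knob","tray_floor","tote","tin1_mid","pillar_tall","votive","carton_gift","pillar_short","pail","carton_long","jar"]:
        print(t,[(round(r["p"],2),[round(float(v),3) for v in r["location"]]) for r in manip.spot_point(n,t)][:7])
E
```

```text
pics
{'t': 0.0, 'qpos': array([-1.39936701e+00,  1.31192342e-01,  1.48927613e+00, -2.61966227e-05,
        1.52298021e+00, -8.53811112e-02]), 'dq': array([-0.00071025,  0.00080374,  0.00076475, -0.00045805,  0.00101573,
        0.00034092]), 'joint_efforts': array([ 1.42938472e-03, -5.69409406e+01, -5.00546873e+01, -2.94092579e-04,
        1.45803590e-02, -6.41848533e-05]), 'position': array([ 0.15232826, -0.57977873,  0.23022753]), 'tool_rot': array([ 0.43229362,  0.56039983, -0.43142002,  0.55942026]), 'wrist_force': array([-0.49596212, -0.34805278, -0.15115139]), 'ft_torque': array([-0.03523793, -0.04259554, -0.01194781]), 'width': 0.08557718686177383}
scene [[467.28116743784483, 0.0, 324.4521949882869], [0.0, 467.28116743784483, 194.69476050549756], [0.0, 0.0, 1.0]] [[-0.779, 0.491, -0.39, 1.076], [0.627, 0.611, -0.483, 0.628], [0.0, -0.621, -0.784, 1.12], [0.0, 0.0, 0.0, 1.0]]
isolator_grip [(0.52, [0.494, 0.257, 0.102])]
ram_lock_grip [(0.82, [0.488, 0.361, 0.104]), (0.26, [0.378, 0.094, 0.001])]
air_knob [(0.68, [0.569, -0.078, 0.076])]
tray_floor [(0.72, [0.606, 0.086, 0.033]
[... 636 characters left out ...]
, 0.402], [-1.0, -0.01, 0.002, -0.009], [-0.001, -0.126, -0.992, 1.317], [0.0, 0.0, 0.0, 1.0]]
isolator_grip [(0.75, [0.494, 0.26, 0.105])]
ram_lock_grip [(0.74, [0.488, 0.36, 0.103]), (0.56, [0.606, 0.084, 0.033])]
air_knob [(0.6, [0.571, -0.077, 0.074]), (0.49, [0.608, 0.084, 0.03])]
tray_floor [(0.89, [0.607, 0.088, 0.031])]
tote [(0.58, [0.484, -0.351, -0.004])]
tin1_mid [(0.52, [0.575, 0.033, 0.057])]
pillar_tall [(0.62, [0.37, 0.09, 0.0])]
votive [(0.65, [0.406, -0.006, 0.004])]
carton_gift [(0.82, [0.378, -0.099, 0.003])]
pillar_short [(0.57, [0.769, 0.168, -0.004])]
pail [(0.78, [0.789, 0.011, -0.002])]
carton_long [(0.94, [0.756, -0.255, 0.001])]
jar [(0.87, [0.764, -0.124, 0.003])]
```

View pics/scene0.png

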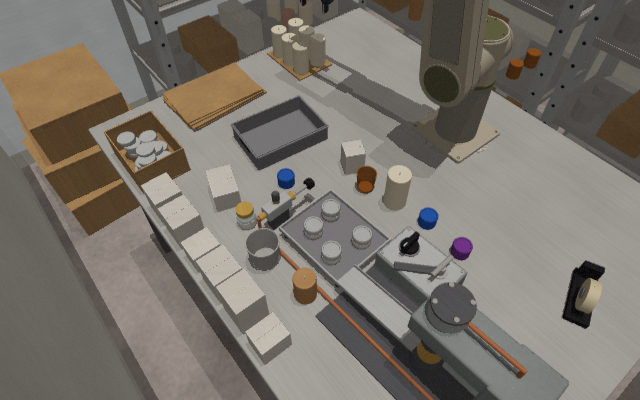

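View pics/top0.png

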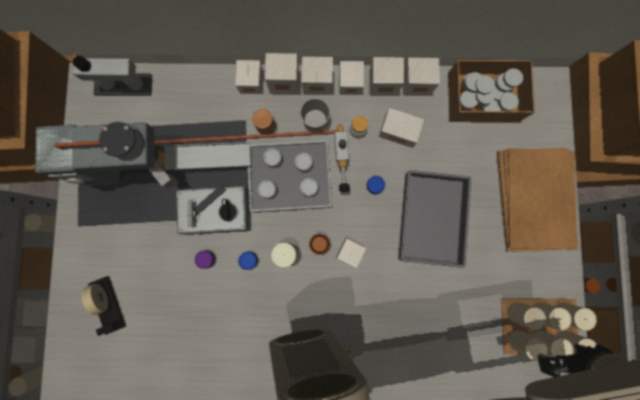

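Run:
```python
from station import manip
for n in ("scene","top"):
    c=manip.camera(n)
    for t in ["tin1_mid","tin2_mid","tin3_mid","tin4_mid"]:
        print(n,t,[(round(r["p"],2),[round(float(v),3) for v in r["location"]]) for r in manip.spot_point(n,t)][:7])
```

```text
scene tin1_mid [(0.76, [0.574, 0.027, 0.057])]
scene tin2_mid [(0.79, [0.647, 0.042, 0.052])]
scene tin3_mid [(0.96, [0.358, 0.332, 0.018]), (0.78, [0.586, -0.176, 0.022]), (0.76, [0.562, 0.149, 0.051]), (0.57, [0.566, -0.079, 0.074]), (0.56, [0.355, 0.205, 0.019]), (0.49, [0.377, 0.089, 0.002])]
scene tin4_mid [(0.74, [0.657, 0.133, 0.051]), (0.63, [0.762, -0.125, -0.004]), (0.49, [0.605, 0.084, 0.035])]
top tin1_mid [(0.63, [0.572, 0.03, 0.057])]
top tin2_mid [(0.65, [0.646, 0.039, 0.053])]
top tin3_mid [(0.88, [0.357, 0.332, 0.018]), (0.72, [0.563, 0.151, 0.058]), (0.57, [0.351, 0.201, 0.019]), (0.52, [0.589, -0.175, 0.019])]
top tin4_mid [(0.83, [0.659, 0.137, 0.05])]
```

The four tins show on the tray in the top view at pixels (273,158), (304,161), (267,188) and (309,187). The tote is near (435,218), the console near (212,210) and the knob near (345,187). The blue and purple discs at (375,185), (248,260) and (204,259) are look-alikes. Next I measure the handle orientations, the tote yaw and the obstacle heights.

```bash
cat > h.py <<'E'
from station import manip
import numpy as np, cv2
from scipy.spatial.transform import Rotation as R
def cloud(c):
    d=c["depth"]; K=c["K"]; v,u=np.mgrid[0:400,0:640]
    P=np.stack([(u-K[0,2])/K[0,0]*d,(v-K[1,2])/K[1,1]*d,d,np.ones_like(d)],-1)
    W=(P@c["extrinsics"].T)[...,:3]; W[d<=0]=np.nan; return W
def yawfit(xy):
    m=xy.mean(0); w,V=np.linalg.eigh(np.cov((xy-m).T)); a=np.degrees(np.arctan2(V[1,1],V[0,1])); return m,a,np.sqrt(w)
def rows(pos,zyaw):
    """pos TCP world; zyaw deg: direction of tool z in world xy, tool pointing down. -> row numbers from current pose"""
    s=manip.sense(); T=R.from_quat(s["tool_rot"]); 
    x=np.array([0,0,-1.]); a=np.radians(zyaw); z=np.array([np.cos(a),np.sin(a),0]); y=np.cross(z,x)
    G=R.from_matrix(np.stack([x,y,z],1))
    rv=(T.inv()*G).as_rotvec()/np.pi; sh=T.inv().apply(np.array(pos)-s["position"])/0.4
    return np.r_[rv,sh].round(4)
def st():
    s=manip.sense(); T=R.from_quat(s["tool_rot"]).as_matrix()
    print("t",round(s["t"],2),"pos",s["position"].round(4),"zyaw",np.degrees(np.arctan2(T[1,2],T[0,2])).round(2),"xdir",T[:,0].round(3),"F",s["wrist_force"].round(1),"w",round(s["width"],4),"q",s["qpos"].round(2))
E
python3 - <<'E'
from h import *
st()
for n in ("scene","top"):
    c=manip.camera(n); W=cloud(c)
    if n=="top":
        np.set_printoptions(linewidth=250)
        f=c["frame"][100:280,20:360,::-1]
    else: f=c["frame"][150:400,230:590,::-1]
    cv2.imwrite(f"pics/{n}_crop.png",cv2.resize(f,None,fx=2.2,fy=2.2,interpolation=cv2.INTER_CUBIC))
    for t in ["isolator","ram_lock","tote","isolator_grip","ram_lock_grip"]:
        try: rr=manip.regions_of(n,t)
        except Exception as e: print(t,e); continue
        for r in rr[:2]:
            m=r["pixels"]; P=W[m]; P=P[~np.isnan(P).any(1)]
            print(n,t,round(r["p"],2),m.sum(),P.min(0).round(3),P.max(0).round(3))
            if t=="tote": 
                P=P[(P[:,2]>0.055)];print(cv2.minAreaRect((P[:,:2]*1000).astype(np.float32)))
            else:
                Q=P[(P[:,2]>0.09)&(P[:,2]<.13)]; 
                if len(Q)>5: print("  bar",yawfit(Q[:,:2]),Q[:,2].max())
    # height map cells near console
    if n=="top":
        ok=~np.isnan(W).any(-1); P=W[ok]
        for x in np.arange(.40,.86,.04):
            print(round(x,2),[int(1000*np.max(P[(abs(P[:,0]-x)<.02)&(abs(P[:,1]-y)<.02)][:,2],initial=-.001)) for y in np.arange(-.2,.7,.04)])
E
```

```text
t 1.9 pos [ 0.1524 -0.5803  0.2313] zyaw -75.29 xdir [ 0. -0. -1.] F [ 0.7  0.1 -0.6] w 0.0852 q [-1.4   0.13  1.49  0.    1.52 -0.09]
scene isolator 0.54 316 [0.444 0.233 0.071] [0.53  0.281 0.123]
  bar (array([0.5010609 , 0.26123569]), np.float64(-174.0973626083376), array([0.00484111, 0.01879595])) 0.12338544833867682
scene ram_lock 0.59 525 [0.38  0.271 0.003] [0.568 0.369 0.116]
  bar (array([0.48945895, 0.35890952]), np.float64(-176.3764219100794), array([0.00450428, 0.02157393])) 0.11620026605303213
scene ram_lock 0.56 285 [0.471 0.234 0.077] [0.53  0.281 0.123]
  bar (array([0.50290075, 0.26171869]), np.float64(-175.12237325853584), array([0.00471332, 0.01717702])) 0.12338544833867682
scene tote 0.78 4251 [ 0.307 -0.517 -0.005] [ 0.622 -0.238  0.07 ]
((481.7763366699219, -346.0936584472656), (194.17945861816406, 269.4070739746094), 84.59671020507812)
scene isolator_grip 0.58 298 [0.444 0.236 0.072] [0.53  0.281 0.123]
  bar (array([0.50110378, 0.26122075]), np.float64(-174.0702730351789), array([0.0048626, 0.0186511])) 0.12338544833867682
scene ram_lock_grip 0.71 167 [ 0.541
[... 2095 characters left out ...]
62, 15, 14, 14, 257, 258, 260]
0.6 [44, 44, 5, 85, 51, 76, 78, 41, 82, 77, 52, 15, 16, 15, 18, 161, 313, 315, 317, 263, 263, 263, 265]
0.64 [7, 7, 8, 101, 95, 78, 79, 79, 80, 78, 65, 67, 72, 76, 77, 72, 318, 317, 316, 293, 294, 296, 263]
0.68 [8, 9, 8, 139, 100, 41, 77, 40, 78, 78, 55, 67, 71, 74, 76, 80, 319, 317, 317, 263, 265, 264, 263]
0.72 [75, 40, 75, 101, 102, 52, 52, 50, 49, 87, 68, 60, 22, 22, 21, 21, 262, 260, 17, -1, -1, -1, -1]
0.76 [76, 75, 76, 85, 88, 92, 89, 20, 93, 99, 94, 15, 14, 15, 16, 14, 16, 13, 13, 5, 3, 6, 6]
0.8 [76, 68, 74, 6, 88, 68, 88, 6, 94, 95, 92, 13, 12, 8, 9, 7, 6, 9, 7, 7, 9, 7, 8]
0.84 [6, 8, 6, 6, 85, 89, 91, 7, 7, 9, 5, 5, 7, 6, 7, 8, 7, 6, 6, 7, 8, 7, 8]
```

View pics/scene_crop.png

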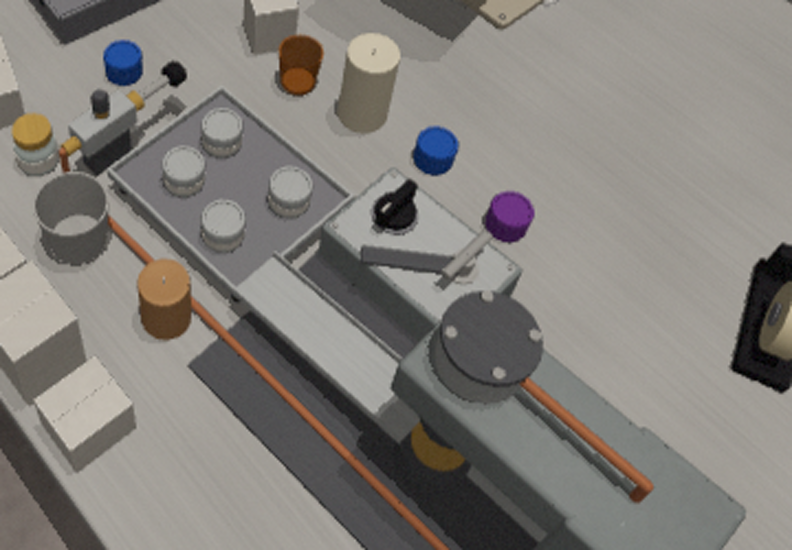

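View pics/top_crop.png

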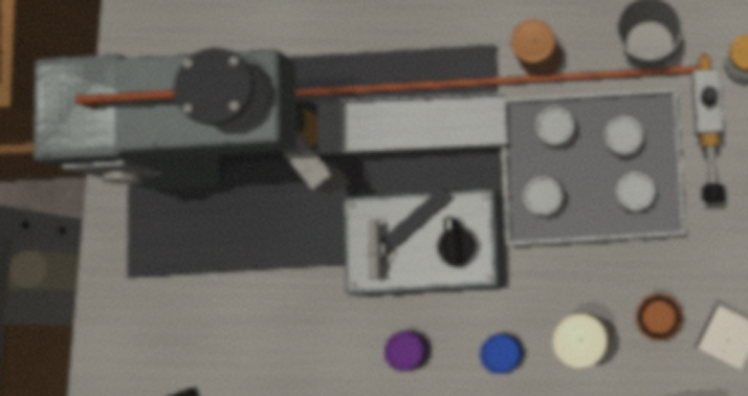

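The console axes are yawed about 3.5° and the isolator bar sits at about 6°. The tote's long axis is at about -5.5°. I plan the approach to the isolator.

Run:
```python
from h import *
for p in [(.40,-.28,.25),(.494,.10,.25)]: print(rows(p,-84))
```

```text
[ 0.0484  0.     -0.     -0.0467  0.7893 -0.569 ]
[ 0.0484  0.     -0.     -0.0468  1.2579 -1.4281]
```

Call:
carry_out([
  [[0.048, 0, 0, -0.047, 0.789, -0.569, 0.5], [0.048, 0, 0, -0.047, 0.789, -0.569, 0.5], [0.048, 0, 0, -0.047, 0.789, -0.569, 0.5], [0.048, 0, 0, -0.047, 0.789, -0.569, 0.5], [0.048, 0, 0, -0.047, 0.789, -0.569, 0.5], [0.048, 0, 0, -0.047, 0.789, -0.569, 0.5], [0.048, 0, 0, -0.047, 0.789, -0.569, 0.5], [0.048, 0, 0, -0.047, 0.789, -0.569, 0.5], [0.048, 0, 0, -0.047, 0.789, -0.569, 0.5], [0.048, 0, 0, -0.047, 0.789, -0.569, 0.5], [0.048, 0, 0, -0.047, 0.789, -0.569, 0.5]],
], force=60)

```text
t: 3.6
position: [0.3994, -0.2807, 0.25]
tool_rot: [0.473, 0.526, -0.473, 0.526]
wrist_force: [-0.2, 0.0, -0.5]
width: 0.0424
```

Run:
```python
from h import *
st()
for p in [(.494,.10,.25),(.494,.2585,.20)]: print(rows(p,-84))
```

```text
t 3.6 pos [ 0.3994 -0.2807  0.25  ] zyaw -83.95 xdir [-0. -0. -1.] F [-0.2  0.  -0.5] w 0.0424 q [-0.72 -0.18  1.76 -0.    1.56  0.75]
[ 3.000e-04  1.000e-04  1.000e-04 -3.000e-04  3.355e-01 -9.214e-01]
[ 3.0000e-04  1.0000e-04  1.0000e-04  1.2460e-01  3.7730e-01 -1.3155e+00]
```

Call:
carry_out([
  [[0, 0, 0, 0, 0.3355, -0.9214, 0.5], [0, 0, 0, 0, 0.3355, -0.9214, 0.5], [0, 0, 0, 0, 0.3355, -0.9214, 0.5], [0, 0, 0, 0, 0.3355, -0.9214, 0.5], [0, 0, 0, 0, 0.3355, -0.9214, 0.5], [0, 0, 0, 0, 0.3355, -0.9214, 0.5], [0, 0, 0, 0, 0.3355, -0.9214, 0.5], [0, 0, 0, 0, 0.3355, -0.9214, 0.5], [0, 0, 0, 0, 0.3355, -0.9214, 0.5], [0, 0, 0, 0, 0.3355, -0.9214, 0.5]],
])

```text
t: 4.6
position: [0.4944, 0.1001, 0.2497]
tool_rot: [0.472, 0.526, -0.473, 0.526]
wrist_force: [-0.0, -0.1, 1.0]
width: 0.0426
```

Run:
```python
from h import *
st()
for p in [(.494,.2585,.20),(.494,.2585,.087)]: print(rows(p,-84))
```

```text
t 4.6 pos [0.4944 0.1001 0.2497] zyaw -83.91 xdir [-0.001 -0.001 -1.   ] F [-0.  -0.1  1. ] w 0.0426 q [ 0.1  -0.14  1.72 -0.    1.56  1.56]
[ 5.000e-04  2.000e-04  3.000e-04  1.239e-01  4.120e-02 -3.939e-01]
[ 5.000e-04  2.000e-04  3.000e-04  4.064e-01  4.150e-02 -3.941e-01]
```

Call:
carry_out([
  [[0, 0, 0, 0.124, 0.041, -0.394, 0.5], [0, 0, 0, 0.124, 0.041, -0.394, 0.5], [0, 0, 0, 0.124, 0.041, -0.394, 0.5], [0, 0, 0, 0.124, 0.041, -0.394, 0.5], [0, 0, 0, 0.124, 0.041, -0.394, 0.5], [0, 0, 0, 0.2, 0.041, -0.394, 0.5], [0, 0, 0, 0.26, 0.041, -0.394, 0.5], [0, 0, 0, 0.32, 0.041, -0.394, 0.5], [0, 0, 0, 0.37, 0.041, -0.394, 0.5], [0, 0, 0, 0.406, 0.041, -0.394, 0.5], [0, 0, 0, 0.406, 0.041, -0.394, 0.5], [0, 0, 0, 0.406, 0.041, -0.394, 0], [0, 0, 0, 0.406, 0.041, -0.394, 0], [0, 0, 0, 0.406, 0.041, -0.394, 0], [0, 0, 0, 0.406, 0.041, -0.394, 0], [0, 0, 0, 0.406, 0.041, -0.394, 0]],
], force=50)

```text
t: 6.2
position: [0.4953, 0.2583, 0.0896]
tool_rot: [0.473, 0.525, -0.473, 0.527]
wrist_force: [-0.2, -7.6, 2.8]
width: 0.0143
```

Run:
```python
from h import *
st()
c=manip.camera("scene"); cv2.imwrite("pics/iso1.png",cv2.resize(c["frame"][150:330,330:550,::-1],None,fx=3,fy=3))
```

```text
t 6.2 pos [0.4953 0.2583 0.0896] zyaw -83.94 xdir [ 0.003 -0.001 -1.   ] F [-0.2 -7.6  2.8] w 0.0143 q [ 0.39  0.13  1.75 -0.    1.25  1.86]
```

View pics/iso1.png

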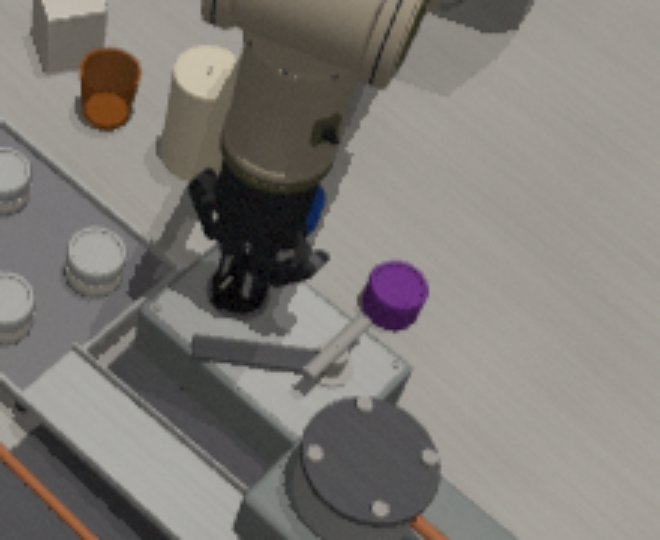

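The gripper holds the isolator bar at 14 mm. I turn it counter-clockwise.

Call:
carry_out([
  [[-0.045, 0, 0, 0, 0, 0, 0], [-0.09, 0, 0, 0, 0, 0, 0], [-0.135, 0, 0, 0, 0, 0, 0], [-0.18, 0, 0, 0, 0, 0, 0], [-0.225, 0, 0, 0, 0, 0, 0], [-0.27, 0, 0, 0, 0, 0, 0], [-0.315, 0, 0, 0, 0, 0, 0], [-0.35, 0, 0, 0, 0, 0, 0], [-0.385, 0, 0, 0, 0, 0, 0], [-0.415, 0, 0, 0, 0, 0, 0], [-0.435, 0, 0, 0, 0, 0, 0], [-0.45, 0, 0, 0, 0, 0, 0], [-0.45, 0, 0, 0, 0, 0, 0], [-0.45, 0, 0, 0, 0, 0, 0]],
])

```text
t: 7.65
position: [0.4944, 0.2594, 0.0896]
tool_rot: [0.019, 0.706, -0.018, 0.707]
wrist_force: [-3.7, -1.7, 5.7]
width: 0.0142
```

Run:
```python
from h import *
st(); print(manip.sense()["ft_torque"])
```

```text
t 7.65 pos [0.4944 0.2594 0.0896] zyaw -3.0 xdir [ 0.001  0.001 -1.   ] F [-3.7 -1.7  5.7] w 0.0142 q [0.39 0.13 1.75 0.   1.26 0.44]
[-0.20611751  0.80813381 -1.15729858]
```

Call:
carry_out([
  [[0.01, 0, 0, 0, 0, 0, 0.4], [0.01, 0, 0, 0, 0, 0, 0.4], [0.01, 0, 0, 0, 0, 0, 0.4], [0.01, 0, 0, -0.05, 0, 0, 0.4], [0.01, 0, 0, -0.1, 0, 0, 0.4], [0.01, 0, 0, -0.2, 0, 0, 0.4], [0.01, 0, 0, -0.3, 0, 0, 0.4], [0.01, 0, 0, -0.3, 0, 0, 0.4]],
])

```text
t: 8.45
position: [0.4975, 0.2606, 0.2156]
tool_rot: [0.031, 0.703, -0.027, 0.71]
wrist_force: [0.2, 0.3, 0.9]
width: 0.034
```

Run:
```python
from h import *
st()
for n in ["scene","top"]:
    c=manip.camera(n); W=cloud(c); cv2.imwrite(f"pics/iso2{n}.png",cv2.resize(c["frame"][150:330,330:550,::-1] if n=="scene" else c["frame"][100:280,130:360,::-1],None,fx=3,fy=3))
    for t in ["isolator","ram_lock_grip"]:
        print(n,t,[(round(r["p"],2),[round(float(v),3) for v in r["location"]]) for r in manip.spot_point(n,t)][:3]) if t!="isolator" else 0
        for r in manip.regions_of(n,t):
            P=W[r["pixels"]]; P=P[(P[:,2]>.09)&(P[:,2]<.13)]
            if len(P)>5: print(n,t,r["p"],yawfit(P[:,:2]))
print(rows((.488,.3605,.19),-86),rows((.488,.3605,.089),-86))
```

```text
t 8.45 pos [0.4975 0.2606 0.2156] zyaw -4.68 xdir [ 0.011  0.005 -1.   ] F [0.2 0.3 0.9] w 0.034 q [ 0.39  0.02  1.63 -0.    1.48  0.47]
scene isolator 0.75 (array([0.49739118, 0.264056  ]), np.float64(84.96768693886945), array([0.00458247, 0.01827054]))
scene ram_lock_grip []
scene ram_lock_grip 0.79 (array([0.49097755, 0.35892763]), np.float64(-176.31279031848217), array([0.00462312, 0.02052521]))
top isolator 0.51 (array([0.49279022, 0.24919618]), np.float64(85.32206866614885), array([0.00618383, 0.01334852]))
top ram_lock_grip [(0.64, [0.49, 0.362, 0.106]), (0.17, [0.607, 0.083, 0.029])]
[ 4.516e-01 -3.000e-04  8.000e-04  4.030e-02  2.523e-01 -3.380e-02] [ 4.516e-01 -3.000e-04  8.000e-04  2.928e-01  2.526e-01 -3.320e-02]
```

View pics/iso2scene.png

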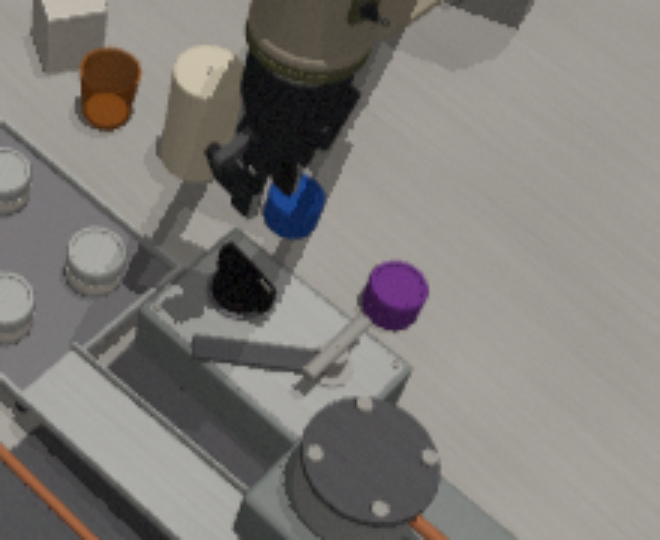

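Call:
carry_out([
  [[0, 0, 0, 0.04, 0, 0, 0.4], [0.048, 0, 0, 0.04, 0.05, -0.033, 0.4], [0.096, 0, 0, 0.04, 0.1, -0.033, 0.4], [0.144, 0, 0, 0.04, 0.15, -0.033, 0.4], [0.19, 0, 0, 0.04, 0.2, -0.033, 0.4], [0.4516, 0, 0, 0.04, 0.2523, -0.033, 0.4], [0.4516, 0, 0, 0.04, 0.2523, -0.033, 0.4], [0.4516, 0, 0, 0.04, 0.2523, -0.033, 0.4], [0.4516, 0, 0, 0.04, 0.2523, -0.033, 0.4], [0.4516, 0, 0, 0.04, 0.2523, -0.033, 0.4], [0.4516, 0, 0, 0.04, 0.2523, -0.033, 0.4], [0.4516, 0, 0, 0.04, 0.2523, -0.033, 0.4], [0.4516, 0, 0, 0.04, 0.2523, -0.033, 0.4]],
])

```text
t: 10.15
position: [0.4887, 0.3605, 0.1904]
tool_rot: [0.481, 0.518, -0.482, 0.518]
wrist_force: [-0.2, 0.3, -0.9]
width: 0.0344
```

Run:
```python
from h import *
st()
print(rows((.4885,.361,.089),-86))
```

```text
t 10.15 pos [0.4887 0.3605 0.1904] zyaw -85.88 xdir [-0.001 -0.001 -1.   ] F [-0.2  0.3 -0.9] w 0.0344 q [ 0.55  0.17  1.52 -0.    1.45  2.05]
[ 7.000e-04  2.000e-04  4.000e-04  2.534e-01 -1.000e-04 -1.500e-03]
```

Call:
carry_out([
  [[0, 0, 0, 0.05, 0, 0, 0.4], [0, 0, 0, 0.1, 0, 0, 0.4], [0, 0, 0, 0.15, 0, 0, 0.4], [0, 0, 0, 0.2, 0, 0, 0.4], [0, 0, 0, 0.23, 0, 0, 0.4], [0, 0, 0, 0.2525, 0, 0, 0.4], [0, 0, 0, 0.2525, 0, 0, 0.4], [0, 0, 0, 0.2525, 0, 0, 0], [0, 0, 0, 0.2525, 0, 0, 0], [0, 0, 0, 0.2525, 0, 0, 0], [0, 0, 0, 0.2525, 0, 0, 0], [0, 0, 0, 0.2525, 0, 0, 0]],
])

```text
t: 11.35
position: [0.4898, 0.3582, 0.0917]
tool_rot: [0.481, 0.516, -0.483, 0.518]
wrist_force: [-0.6, -13.0, 3.8]
width: 0.0112
```

Run:
```python
from h import *
st(); print(manip.sense()["ft_torque"])
```

```text
t 11.35 pos [0.4898 0.3582 0.0917] zyaw -86.05 xdir [ 0.    -0.004 -1.   ] F [ -0.6 -13.    3.8] w 0.0112 q [ 0.55  0.26  1.61 -0.    1.28  2.05]
[-2.27389389  0.21723489 -0.01273029]
```

Call:
carry_out([
  [[-0.04, 0, 0, 0.003, 0, 0.004, 0], [-0.08, 0, 0, 0.003, 0, 0.005, 0], [-0.12, 0, 0, 0.003, 0, 0.005, 0], [-0.16, 0, 0, 0.003, 0, 0.005, 0], [-0.2, 0, 0, 0.003, 0, 0.005, 0], [-0.24, 0, 0, 0.003, 0, 0.005, 0], [-0.28, 0, 0, 0.003, 0, 0.005, 0], [-0.32, 0, 0, 0.003, 0, 0.005, 0], [-0.36, 0, 0, 0.003, 0, 0.005, 0], [-0.4, 0, 0, 0.003, 0, 0.005, 0], [-0.43, 0, 0, 0.003, 0, 0.005, 0], [-0.45, 0, 0, 0.003, 0, 0.005, 0], [-0.46, 0, 0, 0.003, 0, 0.005, 0], [-0.46, 0, 0, 0.003, 0, 0.005, 0], [-0.46, 0, 0, 0.003, 0, 0.005, 0]],
])

```text
t: 12.85
position: [0.4877, 0.3603, 0.0916]
tool_rot: [0.02, 0.708, -0.019, 0.706]
wrist_force: [-14.6, 2.6, 10.2]
width: 0.0109
```

Run:
```python
from h import *
st(); print(manip.sense()["ft_torque"])
for n in ["scene","top"]:
    c=manip.camera(n); cv2.imwrite(f"pics/lock1{n}.png",cv2.resize(c["frame"][150:330,330:550,::-1] if n=="scene" else c["frame"][100:280,130:360,::-1],None,fx=3,fy=3))
```

```text
t 12.85 pos [0.4877 0.3603 0.0916] zyaw -3.19 xdir [-0.002  0.002 -1.   ] F [-14.6   2.6  10.2] w 0.0109 q [0.55 0.25 1.61 0.   1.28 0.6 ]
[ 0.23520713  2.2500622  -0.70022845]
```

View pics/lock1scene.png

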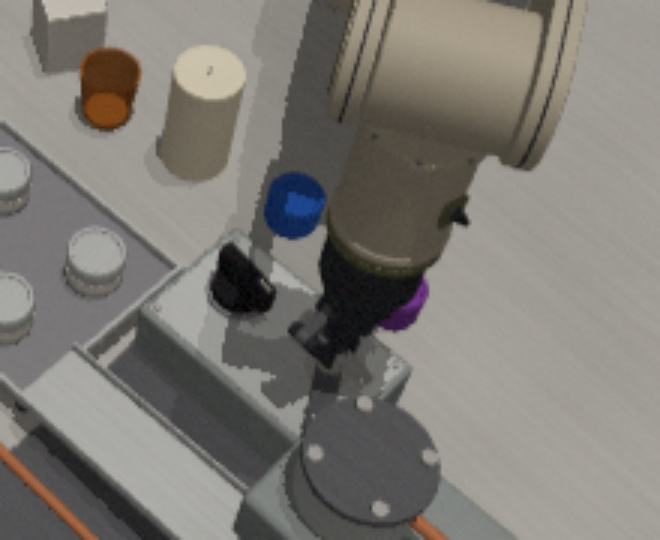

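The arm has swung toward the crosshead. I release, rise and check the bar angle.

Call:
carry_out([
  [[0.01, 0, 0, 0, 0, 0, 0.4], [0.01, 0, 0, 0, 0, 0, 0.4], [0.01, 0, 0, 0, 0, 0, 0.4], [0.01, 0, 0, -0.05, 0, 0, 0.4], [0.01, 0, 0, -0.1, 0, 0, 0.4], [0.01, 0, 0, -0.2, 0, 0, 0.4], [0.01, 0, 0, -0.3, 0, 0, 0.4], [0.01, 0, 0, -0.35, 0, 0, 0.4], [0.01, 0, 0, -0.35, -0.1, 0, 0.4], [0.01, 0, 0, -0.35, -0.2, 0, 0.4], [0.01, 0, 0, -0.35, -0.3, 0, 0.4], [0.01, 0, 0, -0.35, -0.4, 0, 0.4], [0.01, 0, 0, -0.35, -0.5, 0, 0.4], [0.01, 0, 0, -0.35, -0.5, 0, 0.4]],
])

```text
t: 14.35
position: [0.4783, 0.155, 0.2301]
tool_rot: [0.032, 0.706, -0.033, 0.707]
wrist_force: [0.4, 1.1, 0.3]
width: 0.0342
```

Run:
```python
from h import *
st()
for n in ["scene","top"]:
    c=manip.camera(n); W=cloud(c); cv2.imwrite(f"pics/lock2{n}.png",cv2.resize(c["frame"][150:330,330:550,::-1] if n=="scene" else c["frame"][100:280,130:360,::-1],None,fx=3,fy=3))
    for t in ["isolator","ram_lock"]:
        for r in manip.regions_of(n,t):
            P=W[r["pixels"]]; P=P[(P[:,2]>.09)&(P[:,2]<.13)]
            if len(P)>5: print(n,t,r["p"],yawfit(P[:,:2]))
    for t in ["air_knob"]:
        print(n,t,[(round(r["p"],2),[round(float(v),3) for v in r["location"]]) for r in manip.spot_point(n,t)][:3])
    for r in manip.regions_of(n,"air_knob")[:1]:
        P=W[r["pixels"]];P=P[~np.isnan(P).any(1)]; print(r["p"],len(P),P.min(0),P.max(0),np.median(P,0))
```

```text
t 14.35 pos [0.4783 0.155  0.2301] zyaw -5.2 xdir [ 0.001 -0.002 -1.   ] F [0.4 1.1 0.3] w 0.0342 q [ 0.21 -0.14  1.76 -0.    1.52  0.3 ]
scene isolator 0.89 (array([0.49777729, 0.26419383]), np.float64(85.8519463042643), array([0.00460944, 0.01705582]))
scene ram_lock 0.79 (array([0.48952083, 0.35955938]), np.float64(85.32636773183008), array([0.00384885, 0.01923504]))
scene ram_lock 0.61 (array([0.38671961, 0.11050148]), np.float64(161.16770473208007), array([0.01012601, 0.01701654]))
scene air_knob [(0.64, [0.566, -0.081, 0.074])]
0.7 139 [ 0.55501857 -0.08902988  0.06820228] [ 0.62225867 -0.0607806   0.09639699] [ 0.57669617 -0.07225428  0.08263902]
top ram_lock 0.72 (array([0.64936014, 0.11511059]), np.float64(98.14996809398812), array([0.03463536, 0.29320422]))
top air_knob [(0.63, [0.572, -0.078, 0.076])]
0.52 163 [ 0.55587748 -0.10120682 -0.00282759] [ 0.62814909 -0.06369634  0.09603141] [ 0.57842962 -0.07767218  0.08318732]
```

View pics/lock2scene.png

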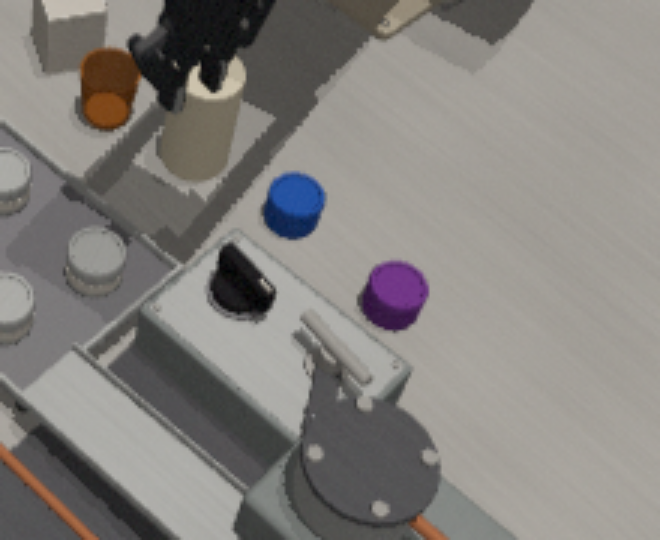

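Both handles sit at the off and in stops, at about 85° against a console yaw of about 3.5°. Next is the air knob.

Run:
```python
from h import *
print(rows((.568,-.079,.16),-86.5),rows((.568,-.079,.056),-86.5))
```

```text
[ 4.531e-01 -1.000e-04  1.000e-04  1.733e-01 -5.753e-01  2.759e-01] [ 4.531e-01 -1.000e-04  1.000e-04  4.333e-01 -5.753e-01  2.760e-01]
```

Call:
carry_out([
  [[0.4531, 0, 0, 0, -0.5753, 0.276, 0.55], [0.4531, 0, 0, 0, -0.5753, 0.276, 0.55], [0.4531, 0, 0, 0, -0.5753, 0.276, 0.55], [0.4531, 0, 0, 0, -0.5753, 0.276, 0.55], [0.4531, 0, 0, 0, -0.5753, 0.276, 0.55], [0.4531, 0, 0, 0, -0.5753, 0.276, 0.55], [0.4531, 0, 0, 0, -0.5753, 0.276, 0.55], [0.4531, 0, 0, 0, -0.5753, 0.276, 0.55], [0.4531, 0, 0, 0, -0.5753, 0.276, 0.55], [0.4531, 0, 0, 0, -0.5753, 0.276, 0.55], [0.4531, 0, 0, 0, -0.5753, 0.276, 0.55], [0.4531, 0, 0, 0.1, -0.5753, 0.276, 0.55], [0.4531, 0, 0, 0.17, -0.5753, 0.276, 0.55], [0.4531, 0, 0, 0.17, -0.5753, 0.276, 0.55]],
])

```text
t: 16.25
position: [0.5647, -0.0788, 0.1564]
tool_rot: [0.483, 0.518, -0.486, 0.513]
wrist_force: [-0.3, -0.2, 0.5]
width: 0.0467
```

Run:
```python
from h import *
st();print(rows((.568,-.079,.057),-86.5), rows((.568-.046,-.079-.046*.061,.057),-86.5))
```

```text
t 16.25 pos [ 0.5647 -0.0788  0.1564] zyaw -86.42 xdir [-0.008  0.002 -1.   ] F [-0.3 -0.2  0.5] w 0.0467 q [-0.23  0.11  1.65 -0.    1.39  1.28]
[ 0.0004 -0.0008  0.0027  0.2483  0.0102  0.0016] [ 0.0004 -0.0008  0.0027  0.2493 -0.105   0.0014]
```

Call:
carry_out([
  [[0, 0, 0, 0.06, 0, 0, 0.55], [0, 0, 0, 0.12, 0, 0, 0.55], [0, 0, 0, 0.18, 0, 0, 0.55], [0, 0, 0, 0.22, 0, 0, 0.55], [0, 0, 0, 0.25, 0, 0, 0.55], [0, 0, 0, 0.25, 0, 0, 0.55], [0, 0, 0, 0.25, 0, 0, 0], [0, 0, 0, 0.25, 0, 0, 0], [0, 0, 0, 0.25, 0, 0, 0], [0, 0, 0, 0.25, 0, 0, 0], [0, 0, 0, 0.25, 0, 0, 0]],
], force=60)

```text
t: 17.35
position: [0.5682, -0.0778, 0.0629]
tool_rot: [0.485, 0.516, -0.484, 0.514]
wrist_force: [-3.3, 9.1, 2.4]
width: 0.0296
```

Run:
```python
from h import *
st()
c=manip.camera("scene"); cv2.imwrite("pics/knob1.png",cv2.resize(c["frame"][130:280,210:400,::-1],None,fx=3.5,fy=3.5))
```

```text
t 17.35 pos [ 0.5682 -0.0778  0.0629] zyaw -86.52 xdir [ 0.     0.003 -1.   ] F [-3.3  9.1  2.4] w 0.0296 q [-0.23  0.2   1.73  0.    1.21  1.28]
```

View pics/knob1.png

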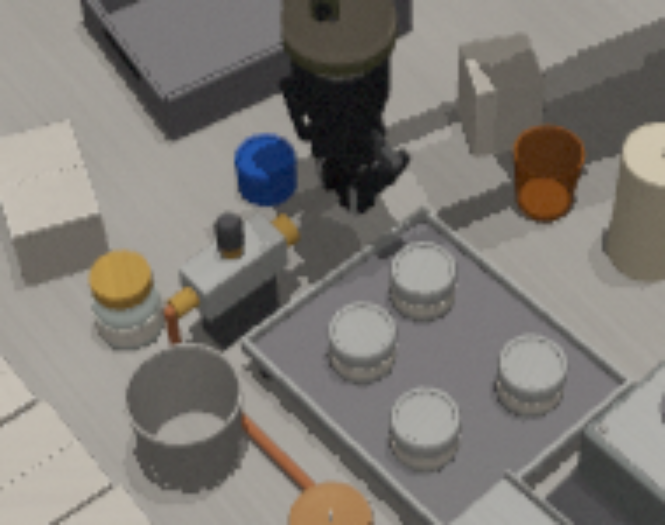

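Call:
carry_out([
  [[0, 0, 0, 0, -0.02, 0, 0], [0, 0, 0, 0, -0.04, 0, 0], [0, 0, 0, 0, -0.06, 0, 0], [0, 0, 0, 0, -0.08, 0, 0], [0, 0, 0, 0, -0.1, 0, 0], [0, 0, 0, 0, -0.11, 0, 0], [0, 0, 0, 0, -0.11, 0, 0], [0, 0, 0, 0, -0.11, 0, 0], [0, 0, 0, 0, -0.11, 0, 0]],
])

```text
t: 18.3
position: [0.5282, -0.0806, 0.0631]
tool_rot: [0.487, 0.513, -0.482, 0.517]
wrist_force: [19.8, 9.2, -16.0]
width: 0.0297
```

Run:
```python
from h import *
st()
```

```text
t 18.3 pos [ 0.5282 -0.0806  0.0631] zyaw -86.53 xdir [ 0.009  0.002 -1.   ] F [ 19.8   9.2 -16. ] w 0.0297 q [-0.25  0.09  1.85  0.    1.19  1.26]
```

Call:
carry_out([
  [[0, 0, 0, 0, 0.006, 0, 0], [0, 0, 0, 0, 0.006, 0, 0.5], [0, 0, 0, 0, 0.006, 0, 0.5], [0, 0, 0, 0, 0.006, 0, 0.5], [0, 0, 0, -0.06, 0.006, 0, 0.5], [0, 0, 0, -0.15, 0.006, 0, 0.5], [0, 0, 0, -0.25, 0.006, 0, 0.5], [0, 0, 0, -0.35, 0.006, 0, 0.6], [0, 0, 0, -0.35, 0.006, 0.1, 0.75], [0, 0, 0, -0.35, 0.006, 0.2, 0.75], [0, 0, 0, -0.35, 0.006, 0.2, 0.75]],
])

```text
t: 19.4
position: [0.5312, -0.1666, 0.2026]
tool_rot: [0.485, 0.513, -0.486, 0.515]
wrist_force: [0.0, 0.6, -0.7]
width: 0.0641
```

```bash
cat > tins.py <<'E'
from h import *
import sys
tag=sys.argv[1]; st()
for n in ["scene","top"]:
    c=manip.camera(n); cv2.imwrite(f"pics/{tag}{n}.png",cv2.resize(c["frame"][60:360,180:460,::-1],None,fx=2,fy=2))
    W=cloud(c)
    for t in ["tin1_mid","tin2_mid","tin3_mid","tin4_mid","air_knob","tote"]:
        print(n,t,[(round(r["p"],2),[round(float(v),3) for v in r["location"]]) for r in manip.spot_point(n,t)][:6])
    # raised blobs over tray/tote with pale colour
    f=c["frame"]; m=(~np.isnan(W).any(-1)); hsv=cv2.cvtColor(f,cv2.COLOR_RGB2HSV)
    for nm,(x0,x1,y0,y1,z0,z1) in dict(tray=(.50,.71,-.04,.21,.070,.085),tote=(.34,.62,-.47,-.23,.036,.055)).items():
        k=(m&(W[...,0]>x0)&(W[...,0]<x1)&(W[...,1]>y0)&(W[...,1]<y1)&(W[...,2]>z0)&(W[...,2]<z1)&(f.min(-1)>115)).astype(np.uint8)
        N,L,S,C=cv2.connectedComponentsWithStats(k)
        for i in range(1,N):
            if S[i,4]>60:
                P=W[L==i]; (cx,cy),r=cv2.minEnclosingCircle((P[:,:2]*1000).astype(np.float32)); print("  ",nm,n,S[i,4],P.mean(0).round(4),"circ",round(cx),round(cy),round(r))
E
python3 tins.py a
```

```text
t 19.4 pos [ 0.5312 -0.1666  0.2026] zyaw -86.78 xdir [ 0.002 -0.003 -1.   ] F [ 0.   0.6 -0.7] w 0.0641 q [-0.39  0.03  1.65 -0.    1.46  1.12]
scene tin1_mid [(0.76, [0.571, 0.025, 0.056]), (0.28, [0.765, -0.123, -0.005])]
scene tin2_mid [(0.75, [0.646, 0.04, 0.052])]
scene tin3_mid [(0.89, [0.586, -0.172, 0.022]), (0.68, [0.561, 0.15, 0.048]), (0.63, [0.358, 0.334, 0.02]), (0.57, [0.356, 0.207, 0.015])]
scene tin4_mid [(0.62, [0.657, 0.134, 0.054]), (0.5, [0.48, -0.347, -0.002])]
scene air_knob [(0.69, [0.482, -0.346, -0.001]), (0.56, [0.524, -0.079, 0.075])]
scene tote [(0.72, [0.48, -0.346, -0.0])]
   tray scene 207 [0.5683 0.0251 0.074 ] circ 569 25 27
   tray scene 229 [0.6438 0.0418 0.0741] circ 643 42 28
   tray scene 232 [0.561  0.1488 0.074 ] circ 562 148 26
   tray scene 259 [0.6555 0.1342 0.0741] circ 656 134 26
top tin1_mid [(0.69, [0.573, 0.032, 0.055])]
top tin2_mid [(0.73, [0.649, 0.04, 0.055])]
top tin3_mid [(0.67, [0.563, 0.146, 0.054]), (0.55, [0.355, 0.335, 0.019])]
top tin4_mid [(0.74, [0.656, 0.138, 0.053])]
top air_knob [(0.49, [0.529, -0.082, 0.075]), (0.42, [0.761, -0.253, 0.0])]
top tote [(0.78, [0.484, -0.349, 0.0]), (0.67, [0.758, -0.125, 0.001])]
   tray top 193 [0.6573 0.1339 0.0736] circ 657 134 25
   tray top 199 [0.6453 0.0417 0.0737] circ 646 41 26
   tray top 204 [0.5705 0.0257 0.0736] circ 570 25 26
   tray top 206 [0.5629 0.1479 0.0737] circ 563 148 25
```

View pics/ascene.png

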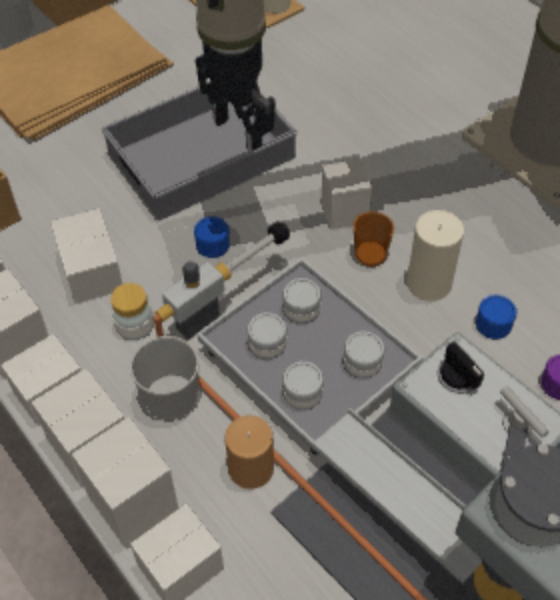

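The knob is fully out at x≈0.527. The four tins are confirmed, and I will grasp each with the jaws along y. First tin is A at (0.571, 0.026).

Run:
```python
from h import *
print(rows((.571,.026,.16),-86.5),rows((.571,.026,.043),-86.5))
```

```text
[-3.000e-04  0.000e+00 -0.000e+00  1.038e-01  1.276e-01 -4.630e-01] [-3.000e-04  0.000e+00 -0.000e+00  3.963e-01  1.276e-01 -4.630e-01]
```

Call:
carry_out([
  [[0, 0, 0, 0, 0.1276, -0.463, 0.8], [0, 0, 0, 0, 0.1276, -0.463, 0.8], [0, 0, 0, 0, 0.1276, -0.463, 0.8], [0, 0, 0, 0, 0.1276, -0.463, 0.8], [0, 0, 0, 0.1, 0.1276, -0.463, 0.8], [0, 0, 0, 0.2, 0.1276, -0.463, 0.8], [0, 0, 0, 0.28, 0.1276, -0.463, 0.8], [0, 0, 0, 0.34, 0.1276, -0.463, 0.8], [0, 0, 0, 0.38, 0.1276, -0.463, 0.8], [0, 0, 0, 0.396, 0.1276, -0.463, 0.8], [0, 0, 0, 0.396, 0.1276, -0.463, 0.8], [0, 0, 0, 0.396, 0.1276, -0.463, 0.4], [0, 0, 0, 0.396, 0.1276, -0.463, 0.4], [0, 0, 0, 0.396, 0.1276, -0.463, 0.4], [0, 0, 0, 0.396, 0.1276, -0.463, 0.4]],
], force=50)

```text
t: 21.6
position: [0.5726, 0.0257, 0.045]
tool_rot: [0.486, 0.514, -0.484, 0.516]
wrist_force: [-0.0, -0.1, 6.4]
width: 0.0524
```

Run:
```python
from h import *
st()
print(rows((.55,-.10,.19),-45),rows((.5514,-.3127,.19),-5.7))
```

```text
t 21.6 pos [0.5726 0.0257 0.045 ] zyaw -86.57 xdir [ 0.003 -0.    -1.   ] F [-0.  -0.1  6.4] w 0.0524 q [-0.04  0.22  1.74  0.    1.18  1.47]
[-0.231   0.0005 -0.001  -0.3626 -0.0739  0.3105] [-4.493e-01  8.000e-04 -8.000e-04 -3.625e-01 -1.022e-01  8.415e-01]
```

Call:
carry_out([
  [[0, 0, 0, -0.08, 0, 0, 0.4], [0, 0, 0, -0.18, 0, 0, 0.4], [0, 0, 0, -0.28, 0, 0, 0.4], [0, 0, 0, -0.3625, 0, 0, 0.4], [-0.449, 0, 0, -0.3625, -0.102, 0.8415, 0.4], [-0.449, 0, 0, -0.3625, -0.102, 0.8415, 0.4], [-0.449, 0, 0, -0.3625, -0.102, 0.8415, 0.4], [-0.449, 0, 0, -0.3625, -0.102, 0.8415, 0.4], [-0.449, 0, 0, -0.3625, -0.102, 0.8415, 0.4], [-0.449, 0, 0, -0.3625, -0.102, 0.8415, 0.4], [-0.449, 0, 0, -0.3625, -0.102, 0.8415, 0.4], [-0.449, 0, 0, -0.3625, -0.102, 0.8415, 0.4], [-0.449, 0, 0, -0.3625, -0.102, 0.8415, 0.4], [-0.449, 0, 0, -0.3625, -0.102, 0.8415, 0.4], [-0.449, 0, 0, -0.3625, -0.102, 0.8415, 0.4], [-0.449, 0, 0, -0.3625, -0.102, 0.8415, 0.4]],
])

```text
t: 23.2
position: [0.5504, -0.3126, 0.1882]
tool_rot: [0.037, 0.706, -0.037, 0.706]
wrist_force: [0.6, 0.5, -0.7]
width: 0.0524
```

Run:
```python
from h import *
st()
print(rows((.5514,-.3127,.0155),-5.7))
c=manip.camera("scene"); cv2.imwrite("pics/b1.png",cv2.resize(c["frame"][60:260,180:400,::-1],None,fx=2.5,fy=2.5))
```

```text
t 23.2 pos [ 0.5504 -0.3126  0.1882] zyaw -5.95 xdir [ 0. -0. -1.] F [ 0.6  0.5 -0.7] w 0.0524 q [-0.6   0.24  1.44 -0.    1.46 -0.49]
[-0.0014  0.      0.      0.4317 -0.      0.0025]
```

View pics/b1.png

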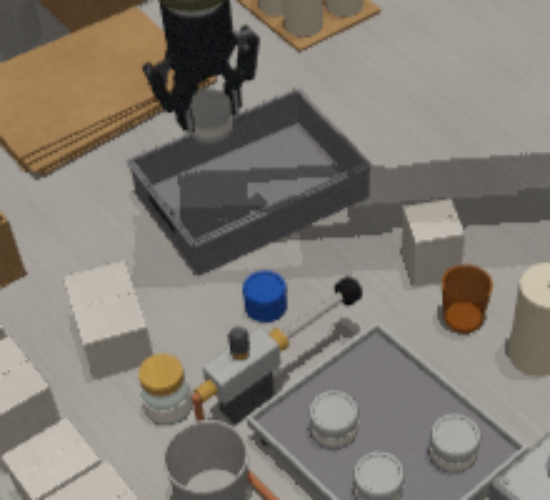

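The tin is held over the tote near pixel (210,115). I lower and release it.

Call:
carry_out([
  [[0, 0, 0, 0.1, 0, 0, 0.4], [0, 0, 0, 0.2, 0, 0, 0.4], [0, 0, 0, 0.3, 0, 0, 0.4], [0, 0, 0, 0.36, 0, 0, 0.4], [0, 0, 0, 0.4, 0, 0, 0.4], [0, 0, 0, 0.427, 0, 0, 0.4], [0, 0, 0, 0.427, 0, 0, 0.4], [0, 0, 0, 0.427, 0, 0, 0.78], [0, 0, 0, 0.427, 0, 0, 0.78], [0, 0, 0, 0.427, 0, 0, 0.78], [0, 0, 0, 0.427, 0, 0, 0.78], [0, 0, 0, 0.36, 0, 0, 0.78], [0, 0, 0, 0.28, 0, 0, 0.8], [0, 0, 0, 0.18, 0, 0, 0.8], [0, 0, 0, 0.08, 0, 0, 0.8], [0, 0, 0, 0.02, 0, 0, 0.8]],
])

```text
t: 24.85
position: [0.5516, -0.3135, 0.1848]
tool_rot: [0.035, 0.705, -0.036, 0.708]
wrist_force: [0.6, -0.3, 0.8]
width: 0.0681
```

```bash
python3 tins.py c | grep -v air_knob
python3 - <<'E'
from h import *
print(rows((.6455,.0415,.19),-86.5),rows((.6455,.0415,.043),-86.5))
E
```

```text
t 24.85 pos [ 0.5516 -0.3135  0.1848] zyaw -5.75 xdir [ 0.004 -0.003 -1.   ] F [ 0.6 -0.3  0.8] w 0.0681 q [-0.6   0.24  1.45 -0.    1.45 -0.5 ]
scene tin1_mid [(0.62, [0.555, -0.312, 0.026]), (0.35, [0.488, 0.359, 0.107])]
scene tin2_mid [(0.69, [0.643, 0.042, 0.052]), (0.59, [0.764, -0.125, -0.002])]
scene tin3_mid [(0.95, [0.563, 0.151, 0.051]), (0.87, [0.358, 0.207, 0.017]), (0.82, [0.585, -0.176, 0.022])]
scene tin4_mid [(0.93, [0.66, 0.133, 0.056]), (0.47, [0.488, 0.358, 0.104]), (0.32, [0.602, 0.087, 0.033]), (0.32, [0.379, 0.091, 0.001])]
scene tote [(0.58, [0.481, -0.346, -0.0])]
   tray scene 234 [0.6437 0.0418 0.074 ] circ 644 42 27
   tray scene 237 [0.561  0.1484 0.074 ] circ 562 148 27
   tray scene 254 [0.6562 0.134  0.0738] circ 656 133 27
top tin1_mid [(0.51, [0.555, -0.31, 0.025])]
top tin2_mid [(0.75, [0.646, 0.038, 0.054]), (0.53, [0.761, -0.122, 0.002])]
top tin3_mid [(0.83, [0.562, 0.151, 0.052]), (0.62, [0.353, 0.2, 0.017]), (0.53, [0.588, -0.175, 0.018])]
top tin4_mid [(0.57, [0.656, 0.135, 0.053])]
top tote [(0.78, [0.483, -0.348, 0.0]), (0.45, [0.488, 0.363, 0.104])]
   tray top 206 [0.6573 0.1337 0.0736] circ 657 133 26
   tray top 197 [0.6456 0.042  0.0737] circ 646 41 26
   tray top 205 [0.5626 0.1479 0.0736] circ 563 147 26
[ 4.486e-01 -2.000e-04  0.000e+00 -2.560e-02  9.047e-01  1.480e-01] [ 4.486e-01 -2.000e-04  0.000e+00  3.419e-01  9.046e-01  1.482e-01]
```

View pics/cscene.png

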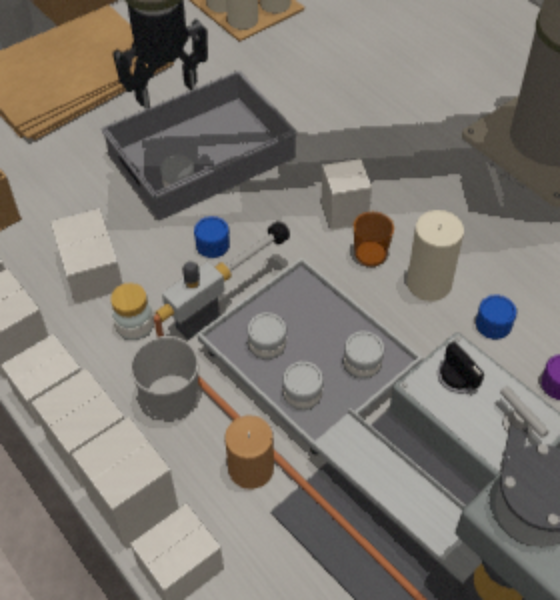

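Tin 1 stands in the tote and the others are unmoved. Next is tin 2.

Call:
carry_out([
  [[0.4486, 0, 0, -0.0256, 0.9047, 0.148, 0.8], [0.4486, 0, 0, -0.0256, 0.9047, 0.148, 0.8], [0.4486, 0, 0, -0.0256, 0.9047, 0.148, 0.8], [0.4486, 0, 0, -0.0256, 0.9047, 0.148, 0.8], [0.4486, 0, 0, -0.0256, 0.9047, 0.148, 0.8], [0.4486, 0, 0, -0.0256, 0.9047, 0.148, 0.8], [0.4486, 0, 0, -0.0256, 0.9047, 0.148, 0.8], [0.4486, 0, 0, -0.0256, 0.9047, 0.148, 0.8], [0.4486, 0, 0, -0.0256, 0.9047, 0.148, 0.8], [0.4486, 0, 0, -0.0256, 0.9047, 0.148, 0.8], [0.4486, 0, 0, -0.0256, 0.9047, 0.148, 0.8], [0.4486, 0, 0, -0.0256, 0.9047, 0.148, 0.8], [0.4486, 0, 0, 0.05, 0.9047, 0.148, 0.8], [0.4486, 0, 0, 0.1, 0.9047, 0.148, 0.8], [0.4486, 0, 0, 0.1, 0.9047, 0.148, 0.8]],
])

```text
t: 27.05
position: [0.643, 0.041, 0.1361]
tool_rot: [0.482, 0.517, -0.486, 0.514]
wrist_force: [-0.3, 0.3, -0.7]
width: 0.0685
```

Run:
```python
from h import *
st()
print(rows((.645,.041,.043),-86.5))
```

```text
t 27.05 pos [0.643  0.041  0.1361] zyaw -86.4 xdir [-0.007  0.    -1.   ] F [-0.3  0.3 -0.7] w 0.0685 q [-0.02  0.31  1.45  0.    1.38  1.49]
[ 6.000e-04 -2.000e-04  2.100e-03  2.326e-01  6.500e-03  6.000e-04]
```

Call:
carry_out([
  [[0, 0, 0, 0.08, 0.002, 0, 0.8], [0, 0, 0, 0.15, 0.002, 0, 0.8], [0, 0, 0, 0.2, 0.002, 0, 0.8], [0, 0, 0, 0.232, 0.002, 0, 0.8], [0, 0, 0, 0.232, 0.002, 0, 0.8], [0, 0, 0, 0.232, 0.002, 0, 0.4], [0, 0, 0, 0.232, 0.002, 0, 0.4], [0, 0, 0, 0.232, 0.002, 0, 0.4], [0, 0, 0, 0.232, 0.002, 0, 0.4], [0, 0, 0, 0.15, 0.002, 0, 0.4], [0, 0, 0, 0.05, 0.002, 0, 0.4], [0, 0, 0, -0.05, 0.002, 0, 0.4], [0, 0, 0, -0.14, 0.002, 0, 0.4], [0, 0, 0, -0.14, 0.002, 0, 0.4]],
])

```text
t: 28.45
position: [0.6499, 0.0415, 0.2041]
tool_rot: [0.487, 0.512, -0.482, 0.518]
wrist_force: [2.0, 0.2, -0.4]
width: 0.0524
```

Run:
```python
from h import *
st()
print(rows((.543,-.3962,.19),-5.7))
```

```text
t 28.45 pos [0.6499 0.0415 0.2041] zyaw -86.49 xdir [ 0.011 -0.    -1.   ] F [ 2.   0.2 -0.4] w 0.0524 q [-0.01  0.27  1.38  0.    1.48  1.49]
[-0.4488  0.0028 -0.0028  0.0324 -0.3342  1.0759]
```

Call:
carry_out([
  [[-0.449, 0, 0, 0.02, -0.31, 1, 0.4], [-0.449, 0, 0, 0.02, -0.31, 1, 0.4], [-0.449, 0, 0, 0.02, -0.31, 1, 0.4], [-0.449, 0, 0, 0.02, -0.31, 1, 0.4], [-0.449, 0, 0, 0.02, -0.31, 1, 0.4], [-0.449, 0, 0, 0.02, -0.31, 1, 0.4], [-0.449, 0, 0, 0.02, -0.31, 1, 0.4], [-0.449, 0, 0, 0.02, -0.31, 1, 0.4], [-0.449, 0, 0, 0.02, -0.31, 1, 0.4], [-0.449, 0, 0, 0.02, -0.31, 1, 0.4], [-0.449, 0, 0, 0.02, -0.31, 1, 0.4], [-0.449, 0, 0, 0.02, -0.31, 1, 0.4], [-0.449, 0, 0, 0.02, -0.31, 1, 0.4]],
])

```text
t: 29.75
position: [0.5473, -0.3643, 0.1879]
tool_rot: [0.036, 0.706, -0.035, 0.706]
wrist_force: [-0.4, -0.2, -1.4]
width: 0.0524
```

Run:
```python
from h import *
st()
print(rows((.543,-.3962,.016),-5.7))
```

```text
t 29.75 pos [ 0.5473 -0.3643  0.1879] zyaw -5.75 xdir [-0.  0. -1.] F [-0.4 -0.2 -1.4] w 0.0524 q [-0.67  0.31  1.37  0.    1.47 -0.56]
[-3.000e-04 -1.000e-04 -1.000e-04  4.296e-01 -8.060e-02 -2.600e-03]
```

Call:
carry_out([
  [[0, 0, 0, 0, -0.08, -0.0026, 0.4], [0, 0, 0, 0.1, -0.08, -0.0026, 0.4], [0, 0, 0, 0.2, -0.08, -0.0026, 0.4], [0, 0, 0, 0.3, -0.08, -0.0026, 0.4], [0, 0, 0, 0.36, -0.08, -0.0026, 0.4], [0, 0, 0, 0.4, -0.08, -0.0026, 0.4], [0, 0, 0, 0.428, -0.08, -0.0026, 0.4], [0, 0, 0, 0.428, -0.08, -0.0026, 0.4], [0, 0, 0, 0.428, -0.08, -0.0026, 0.78], [0, 0, 0, 0.428, -0.08, -0.0026, 0.78], [0, 0, 0, 0.428, -0.08, -0.0026, 0.78], [0, 0, 0, 0.428, -0.08, -0.0026, 0.78], [0, 0, 0, 0.36, -0.08, -0.0026, 0.78], [0, 0, 0, 0.26, -0.08, -0.0026, 0.8], [0, 0, 0, 0.15, -0.08, -0.0026, 0.8], [0, 0, 0, 0.03, -0.08, -0.0026, 0.8], [0, 0, 0, 0, -0.08, -0.0026, 0.8]],
])

```text
t: 31.45
position: [0.5454, -0.3992, 0.1964]
tool_rot: [0.033, 0.703, -0.037, 0.709]
wrist_force: [0.7, 0.5, 0.9]
width: 0.0685
```

```bash
python3 tins.py d | grep -v air_knob
python3 - <<'E'
from h import *
print(rows((.5625,.148,.19),-86.5))
E
```

```text
t 31.45 pos [ 0.5454 -0.3992  0.1964] zyaw -5.69 xdir [ 0.008 -0.007 -1.   ] F [0.7 0.5 0.9] w 0.0685 q [-0.71  0.34  1.31  0.    1.48 -0.61]
scene tin1_mid [(0.47, [0.554, -0.312, 0.023])]
scene tin2_mid []
scene tin3_mid [(0.96, [0.358, 0.333, 0.016]), (0.94, [0.562, 0.152, 0.048]), (0.75, [0.586, -0.176, 0.022]), (0.56, [0.377, 0.088, -0.001])]
scene tin4_mid [(0.71, [0.657, 0.135, 0.057])]
scene tote [(0.74, [0.483, -0.345, 0.001])]
   tray scene 232 [0.5612 0.1484 0.0741] circ 561 148 27
   tray scene 253 [0.6563 0.1343 0.0742] circ 656 135 27
   tote scene 141 [ 0.5487 -0.3167  0.0441] circ 551 -316 27
top tin1_mid [(0.61, [0.556, -0.308, 0.026]), (0.5, [0.371, 0.089, 0.002]), (0.46, [0.492, 0.258, 0.107])]
top tin2_mid [(0.52, [0.556, -0.417, 0.026])]
top tin3_mid [(0.81, [0.354, 0.202, 0.019]), (0.77, [0.561, 0.15, 0.058]), (0.68, [0.358, 0.332, 0.019]), (0.51, [0.587, -0.177, 0.018])]
top tin4_mid [(0.84, [0.66, 0.14, 0.052])]
top tote [(0.56, [0.482, -0.35, -0.003]), (0.52, [0.659, 0.137, 0.054])]
   tray top 197 [0.6577 0.1337 0.0737] circ 657 134 26
   tray top 211 [0.563  0.148  0.0736] circ 562 148 26
   tote top 216 [ 0.5495 -0.3177  0.043 ] circ 550 -318 25
[ 4.4900e-01 -2.0000e-04  0.0000e+00 -5.3000e-03  1.3606e+00 -8.5800e-02]
```

View pics/dscene.png

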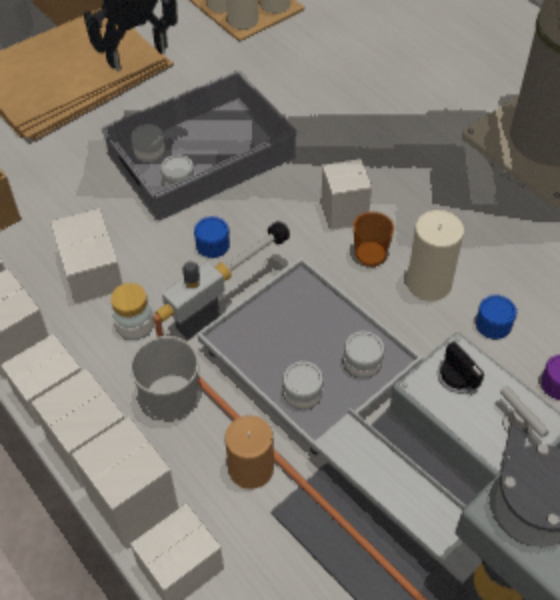

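Two tins are in. Tin 2 reads slightly shifted, so I will check it later. Next is tin 3 at (0.5625, 0.148).

Call:
carry_out([
  [[0.449, 0, 0, -0.005, 0.9, -0.057, 0.8], [0.449, 0, 0, -0.005, 0.9, -0.057, 0.8], [0.449, 0, 0, -0.005, 0.9, -0.057, 0.8], [0.449, 0, 0, -0.005, 0.9, -0.057, 0.8], [0.449, 0, 0, -0.005, 0.9, -0.057, 0.8], [0.449, 0, 0, -0.005, 0.9, -0.057, 0.8], [0.449, 0, 0, -0.005, 0.9, -0.057, 0.8], [0.449, 0, 0, -0.005, 0.9, -0.057, 0.8], [0.449, 0, 0, -0.005, 0.9, -0.057, 0.8], [0.449, 0, 0, -0.005, 0.9, -0.057, 0.8], [0.449, 0, 0, -0.005, 0.9, -0.057, 0.8]],
])

```text
t: 33.25
position: [0.5559, -0.0362, 0.1903]
tool_rot: [0.485, 0.515, -0.485, 0.515]
wrist_force: [0.3, 0.1, 0.1]
width: 0.0683
```

```bash
python3 tins.py e | grep -E "tin2|tray|t "
python3 - <<'E'
from h import *
print(rows((.5625,.148,.19),-86.5))
E
```

```text
t 33.25 pos [ 0.5559 -0.0362  0.1903] zyaw -86.54 xdir [ 0. -0. -1.] F [0.3 0.1 0.1] w 0.0683 q [-0.16  0.04  1.66 -0.    1.44  1.35]
scene tin2_mid [(0.79, [0.557, -0.414, 0.025])]
   tray scene 239 [0.5612 0.1484 0.074 ] circ 561 147 27
   tray scene 258 [0.6556 0.1345 0.0738] circ 655 134 27
top tin2_mid [(0.77, [0.558, -0.417, 0.024])]
   tray top 204 [0.6575 0.1342 0.0735] circ 657 134 25
   tray top 202 [0.5625 0.1484 0.0737] circ 562 148 25
[ 0.000e+00 -0.000e+00  0.000e+00  2.000e-04  4.500e-02 -4.596e-01]
```

View pics/etop.png

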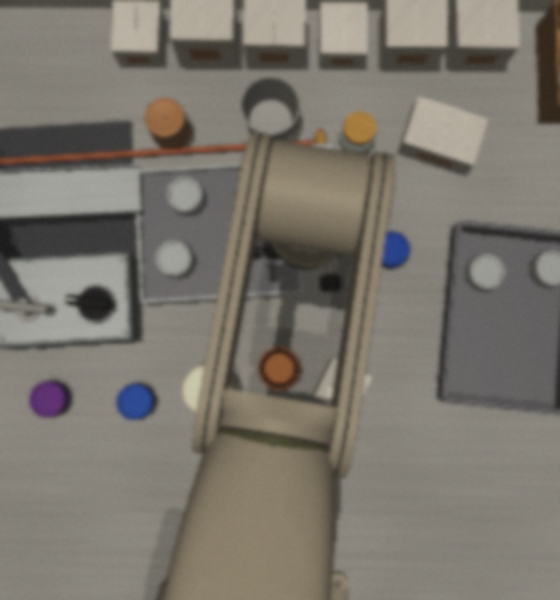

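Tin 2 has been nudged to about (0.558, -0.416), top view near the upper right of the tote. It is still inside the tote limits. I pick tin 3.

Call:
carry_out([
  [[0, 0, 0, 0, 0.045, -0.46, 0.8], [0, 0, 0, 0, 0.045, -0.46, 0.8], [0, 0, 0, 0, 0.045, -0.46, 0.8], [0, 0, 0, 0, 0.045, -0.46, 0.8], [0, 0, 0, 0, 0.045, -0.46, 0.8], [0, 0, 0, 0.1, 0.045, -0.46, 0.8], [0, 0, 0, 0.2, 0.045, -0.46, 0.8], [0, 0, 0, 0.28, 0.045, -0.46, 0.8], [0, 0, 0, 0.34, 0.045, -0.46, 0.8], [0, 0, 0, 0.368, 0.045, -0.46, 0.8], [0, 0, 0, 0.368, 0.045, -0.46, 0.8], [0, 0, 0, 0.368, 0.045, -0.46, 0.4], [0, 0, 0, 0.368, 0.045, -0.46, 0.4], [0, 0, 0, 0.368, 0.045, -0.46, 0.4], [0, 0, 0, 0.368, 0.045, -0.46, 0.4], [0, 0, 0, 0.28, 0.045, -0.46, 0.4], [0, 0, 0, 0.18, 0.045, -0.46, 0.4], [0, 0, 0, 0.08, 0.045, -0.46, 0.4], [0, 0, 0, 0, 0.045, -0.46, 0.4], [0, 0, 0, 0, 0.045, -0.46, 0.4]],
])

```text
t: 35.95
position: [0.5659, 0.1489, 0.1971]
tool_rot: [0.487, 0.513, -0.481, 0.517]
wrist_force: [0.5, 0.1, -0.2]
width: 0.0527
```

Run:
```python
from h import *
st()
print(rows((.422,-.2998,.19),-5.7))
```

```text
t 35.95 pos [0.5659 0.1489 0.1971] zyaw -86.49 xdir [ 0.01   0.002 -1.   ] F [ 0.5  0.1 -0.2] w 0.0527 q [0.17 0.1  1.59 0.   1.45 1.68]
[-0.4488  0.0021 -0.003   0.012  -0.4278  1.0975]
```

Call:
carry_out([
  [[-0.449, 0, 0, 0.01, -0.39, 1, 0.4], [-0.449, 0, 0, 0.01, -0.39, 1, 0.4], [-0.449, 0, 0, 0.01, -0.39, 1, 0.4], [-0.449, 0, 0, 0.01, -0.39, 1, 0.4], [-0.449, 0, 0, 0.01, -0.39, 1, 0.4], [-0.449, 0, 0, 0.01, -0.39, 1, 0.4], [-0.449, 0, 0, 0.01, -0.39, 1, 0.4], [-0.449, 0, 0, 0.01, -0.39, 1, 0.4], [-0.449, 0, 0, 0.01, -0.39, 1, 0.4], [-0.449, 0, 0, 0.01, -0.39, 1, 0.4], [-0.449, 0, 0, 0.01, -0.39, 1, 0.4], [-0.449, 0, 0, 0.01, -0.39, 1, 0.4], [-0.449, 0, 0, 0.01, -0.39, 1, 0.4], [-0.449, 0, 0, 0.01, -0.39, 1, 0.4]],
])

```text
t: 37.35
position: [0.4313, -0.2599, 0.1858]
tool_rot: [0.035, 0.706, -0.035, 0.706]
wrist_force: [1.5, 0.3, -0.8]
width: 0.0529
```

Run:
```python
from h import *
st()
print(rows((.422,-.2998,.016),-5.7))
```

```text
t 37.35 pos [ 0.4313 -0.2599  0.1858] zyaw -5.7 xdir [-0.  0. -1.] F [ 1.5  0.3 -0.8] w 0.0529 q [-0.64 -0.11  1.81  0.    1.44 -0.54]
[-0.000e+00 -1.000e-04 -1.000e-04  4.246e-01 -1.016e-01 -1.320e-02]
```

Call:
carry_out([
  [[0, 0, 0, 0, -0.1, -0.0132, 0.4], [0, 0, 0, 0.1, -0.1, -0.0132, 0.4], [0, 0, 0, 0.2, -0.1, -0.0132, 0.4], [0, 0, 0, 0.3, -0.1, -0.0132, 0.4], [0, 0, 0, 0.36, -0.1, -0.0132, 0.4], [0, 0, 0, 0.4, -0.1, -0.0132, 0.4], [0, 0, 0, 0.424, -0.1, -0.0132, 0.4], [0, 0, 0, 0.424, -0.1, -0.0132, 0.4], [0, 0, 0, 0.424, -0.1, -0.0132, 0.78], [0, 0, 0, 0.424, -0.1, -0.0132, 0.78], [0, 0, 0, 0.424, -0.1, -0.0132, 0.78], [0, 0, 0, 0.424, -0.1, -0.0132, 0.78], [0, 0, 0, 0.36, -0.1, -0.0132, 0.78], [0, 0, 0, 0.26, -0.1, -0.0132, 0.8], [0, 0, 0, 0.15, -0.1, -0.0132, 0.8], [0, 0, 0, 0.03, -0.1, -0.0132, 0.8], [0, 0, 0, 0, -0.1, -0.0132, 0.8]],
])

```text
t: 39.05
position: [0.4245, -0.302, 0.1932]
tool_rot: [0.033, 0.703, -0.037, 0.709]
wrist_force: [0.1, -0.2, 0.3]
width: 0.0688
```

```bash
python3 tins.py f | grep -v air_knob
python3 - <<'E'
from h import *
print(rows((.657,.134,.19),-86.5))
E
```

```text
t 39.05 pos [ 0.4245 -0.302   0.1932] zyaw -5.68 xdir [ 0.008 -0.007 -1.   ] F [ 0.1 -0.2  0.3] w 0.0688 q [-0.72 -0.07  1.77  0.    1.44 -0.62]
scene tin1_mid [(0.77, [0.553, -0.315, 0.027])]
scene tin2_mid [(0.75, [0.557, -0.416, 0.025])]
scene tin3_mid [(0.91, [0.359, 0.334, 0.019]), (0.84, [0.356, 0.205, 0.017]), (0.64, [0.423, -0.298, 0.021]), (0.55, [0.58, -0.178, 0.023])]
scene tin4_mid [(0.89, [0.655, 0.132, 0.057])]
scene tote [(0.89, [0.484, -0.346, -0.0])]
   tray scene 253 [0.6557 0.1341 0.074 ] circ 656 134 27
   tote scene 132 [ 0.5556 -0.4139  0.0443] circ 555 -413 27
   tote scene 147 [ 0.5497 -0.3162  0.0442] circ 549 -315 28
top tin1_mid [(0.5, [0.553, -0.306, 0.026])]
top tin2_mid [(0.5, [0.559, -0.416, 0.025]), (0.29, [0.496, 0.26, 0.106])]
top tin3_mid [(0.84, [0.353, 0.207, 0.02]), (0.78, [0.585, -0.174, 0.019]), (0.72, [0.358, 0.333, 0.024]), (0.67, [0.76, -0.128, 0.002]), (0.46, [0.483, -0.348, -0.001])]
top tin4_mid [(0.55, [0.657, 0.138, 0.052]), (0.28, [0.76, -0.254, 0.0])]
top tote [(0.65, [0.482, -0.348, -0.001])]
   tray top 207 [0.6575 0.1338 0.0736] circ 657 135 26
   tote top 203 [ 0.5577 -0.413   0.0427] circ 558 -413 25
   tote top 214 [ 0.5523 -0.3171  0.0428] circ 552 -317 25
[ 4.4900e-01 -2.0000e-04  0.0000e+00 -1.0500e-02  1.1373e+00  4.7750e-01]
```

View pics/fscene.png

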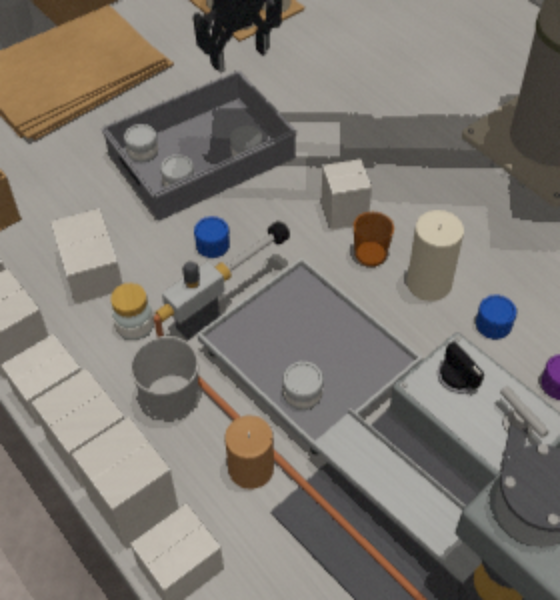

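Three tins are in the tote and one is left on the tray at pixel (302,385). I go for it.

Call:
carry_out([
  [[0.449, 0, 0, -0.01, 0.95, 0.4, 0.8], [0.449, 0, 0, -0.01, 0.95, 0.4, 0.8], [0.449, 0, 0, -0.01, 0.95, 0.4, 0.8], [0.449, 0, 0, -0.01, 0.95, 0.4, 0.8], [0.449, 0, 0, -0.01, 0.95, 0.4, 0.8], [0.449, 0, 0, -0.01, 0.95, 0.4, 0.8], [0.449, 0, 0, -0.01, 0.95, 0.4, 0.8], [0.449, 0, 0, -0.01, 0.95, 0.4, 0.8], [0.449, 0, 0, -0.01, 0.95, 0.4, 0.8], [0.449, 0, 0, -0.01, 0.95, 0.4, 0.8], [0.449, 0, 0, -0.01, 0.95, 0.4, 0.8], [0.449, 0, 0, -0.01, 0.95, 0.4, 0.8], [0.449, 0, 0, -0.01, 0.95, 0.4, 0.8]],
])

```text
t: 41.05
position: [0.6186, 0.0614, 0.1902]
tool_rot: [0.484, 0.516, -0.484, 0.516]
wrist_force: [0.4, -0.0, 0.3]
width: 0.0686
```

Run:
```python
from h import *
st()
print(rows((.657,.134,.043),-86.5))
```

```text
t 41.05 pos [0.6186 0.0614 0.1902] zyaw -86.37 xdir [ 0. -0. -1.] F [ 0.4 -0.   0.3] w 0.0686 q [ 0.02  0.21  1.48 -0.    1.46  1.52]
[ 7.000e-04  1.000e-04 -0.000e+00  3.680e-01  1.072e-01 -1.750e-01]
```

Call:
carry_out([
  [[0, 0, 0, 0, 0.106, -0.175, 0.8], [0, 0, 0, 0, 0.106, -0.175, 0.8], [0, 0, 0, 0, 0.106, -0.175, 0.8], [0, 0, 0, 0.1, 0.106, -0.175, 0.8], [0, 0, 0, 0.2, 0.106, -0.175, 0.8], [0, 0, 0, 0.28, 0.106, -0.175, 0.8], [0, 0, 0, 0.34, 0.106, -0.175, 0.8], [0, 0, 0, 0.368, 0.106, -0.175, 0.8], [0, 0, 0, 0.368, 0.106, -0.175, 0.8], [0, 0, 0, 0.368, 0.106, -0.175, 0.4], [0, 0, 0, 0.368, 0.106, -0.175, 0.4], [0, 0, 0, 0.368, 0.106, -0.175, 0.4], [0, 0, 0, 0.368, 0.106, -0.175, 0.4], [0, 0, 0, 0.28, 0.106, -0.175, 0.4], [0, 0, 0, 0.18, 0.106, -0.175, 0.4], [0, 0, 0, 0.08, 0.106, -0.175, 0.4], [0, 0, 0, 0, 0.106, -0.175, 0.4], [0, 0, 0, 0, 0, 0, 0.4], [0, 0, 0, 0, 0, 0, 0.4], [0, 0, 0, 0, 0, 0.01, 0.4]],
])

```text
t: 43.05
position: [0.6179, 0.0556, 0.1907]
tool_rot: [0.485, 0.514, -0.485, 0.515]
wrist_force: [-0.5, -0.1, -1.5]
width: 0.0529
```

Run:
```python
from h import *
st()
print(rows((.4136,-.3833,.19),-5.7))
```

```text
t 43.05 pos [0.6179 0.0556 0.1907] zyaw -86.62 xdir [-0.    -0.001 -1.   ] F [-0.5 -0.1 -1.5] w 0.0529 q [ 0.01  0.21  1.48 -0.    1.46  1.52]
[-4.4960e-01  3.0000e-04  3.0000e-04  3.0000e-03 -5.7440e-01  1.0653e+00]
```

Call:
carry_out([
  [[-0.4496, 0, 0, 0.003, -0.53, 1, 0.4], [-0.4496, 0, 0, 0.003, -0.53, 1, 0.4], [-0.4496, 0, 0, 0.003, -0.53, 1, 0.4], [-0.4496, 0, 0, 0.003, -0.53, 1, 0.4], [-0.4496, 0, 0, 0.003, -0.53, 1, 0.4], [-0.4496, 0, 0, 0.003, -0.53, 1, 0.4], [-0.4496, 0, 0, 0.003, -0.53, 1, 0.4], [-0.4496, 0, 0, 0.003, -0.53, 1, 0.4], [-0.4496, 0, 0, 0.003, -0.53, 1, 0.4], [-0.4496, 0, 0, 0.003, -0.53, 1, 0.4], [-0.4496, 0, 0, 0.003, -0.53, 1, 0.4], [-0.4496, 0, 0, 0.003, -0.53, 1, 0.4], [-0.4496, 0, 0, 0.003, -0.53, 1, 0.4], [-0.4496, 0, 0, 0.003, -0.53, 1, 0.4]],
])

```text
t: 44.45
position: [0.4327, -0.3526, 0.1889]
tool_rot: [0.034, 0.706, -0.034, 0.706]
wrist_force: [-0.5, 0.2, -0.1]
width: 0.0523
```

Run:
```python
from h import *
st()
print(rows((.4136,-.3833,.016),-5.7))
c=manip.camera("scene"); cv2.imwrite("pics/g1.png",cv2.resize(c["frame"][60:260,180:400,::-1],None,fx=2.5,fy=2.5))
```

```text
t 44.45 pos [ 0.4327 -0.3526  0.1889] zyaw -5.55 xdir [ 0.  0. -1.] F [-0.5  0.2 -0.1] w 0.0523 q [-0.78  0.04  1.66  0.    1.44 -0.68]
[ 8.000e-04  0.000e+00 -1.000e-04  4.323e-01 -8.110e-02 -4.010e-02]
```

View pics/g1.png

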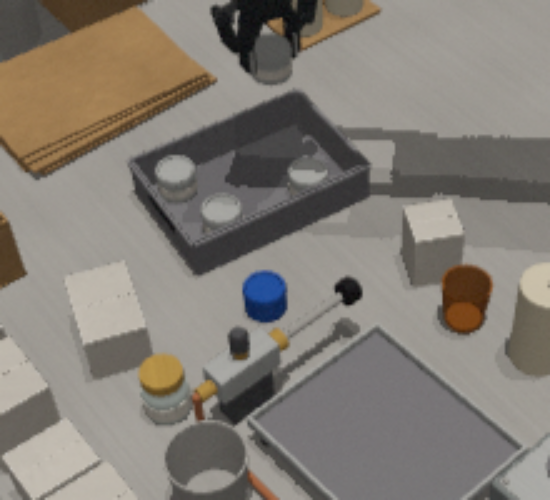

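The tin seems lower in the jaws than the earlier ones, so the grip may have slackened. I measure it before lowering.

Run:
```python
from h import *
for n in ["scene","top"]:
    c=manip.camera(n); W=cloud(c)
    print([(r["p"],r["location"]) for r in manip.spot_point(n,"tin4_mid")])
    m=(abs(W[...,0]-.433)<.03)&(abs(W[...,1]+.353)<.03)&(W[...,2]>.1)&(W[...,2]<.26)&(c["frame"].min(-1)>85)
    P=W[m]; print(n,m.sum(),np.percentile(P[:,2],[1,10,50,90,99]) if len(P) else 0)
    if n=="scene":
        cv2.imwrite("pics/g2.png",cv2.resize(c["frame"][30:110,240:320,::-1],None,fx=7,fy=7,interpolation=cv2.INTER_CUBIC))
```

```text
[(0.61, [0.434, -0.3559, 0.1965])]
scene 66 [0.18057133 0.18541241 0.19562371 0.2186794  0.22107745]
[(0.69, [0.4333, -0.3509, 0.1966]), (0.67, [0.7597, -0.127, 0.0012])]
top 0 0
```

View pics/g2.png

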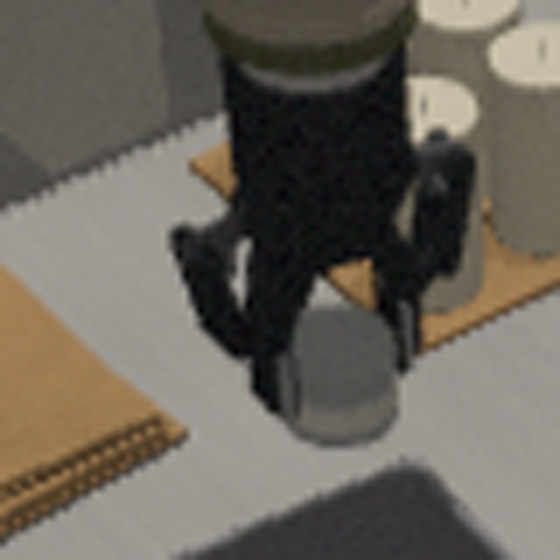

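The tin is normally seated, with its bottom about 12 mm below the TCP. I place it.

Call:
carry_out([
  [[0, 0, 0, 0, -0.081, -0.04, 0.4], [0, 0, 0, 0.1, -0.081, -0.04, 0.4], [0, 0, 0, 0.2, -0.081, -0.04, 0.4], [0, 0, 0, 0.3, -0.081, -0.04, 0.4], [0, 0, 0, 0.36, -0.081, -0.04, 0.4], [0, 0, 0, 0.4, -0.081, -0.04, 0.4], [0, 0, 0, 0.428, -0.081, -0.04, 0.4], [0, 0, 0, 0.428, -0.081, -0.04, 0.4], [0, 0, 0, 0.428, -0.081, -0.04, 0.78], [0, 0, 0, 0.428, -0.081, -0.04, 0.78], [0, 0, 0, 0.428, -0.081, -0.04, 0.78], [0, 0, 0, 0.428, -0.081, -0.04, 0.78], [0, 0, 0, 0.36, -0.081, -0.04, 0.78], [0, 0, 0, 0.26, -0.081, -0.04, 0.8], [0, 0, 0, 0.15, -0.081, -0.04, 0.8], [0, 0, 0, 0.03, -0.081, -0.04, 0.8], [0, 0, 0, 0, -0.04, -0.04, 0.8], [0, 0, 0, 0, 0.1, 0.1, 0.8], [0, 0, 0, 0, 0.2, 0.2, 0.6], [0, 0, 0, 0, 0.2, 0.2, 0.6]],
])

```text
t: 46.7
position: [0.5212, -0.2802, 0.1898]
tool_rot: [0.034, 0.706, -0.034, 0.707]
wrist_force: [-0.1, -1.2, -0.6]
width: 0.0513
```

```bash
cat >> tins.py <<'E'
    r=manip.regions_of(n,"tote")
    if r:
        P=W[r[0]["pixels"]]; P=P[(P[:,2]>.05)&(P[:,2]<.075)]; print("tote rect",cv2.minAreaRect((P[:,:2]*1000).astype(np.float32)))
E
python3 tins.py h
python3 - <<'E'
from h import *
print(rows((.50,-.14,.20),-86.5),rows((.5275,-.0805,.16),-86.5))
E
```

```text
t 46.7 pos [ 0.5212 -0.2802  0.1898] zyaw -5.56 xdir [ 0.002 -0.    -1.   ] F [-0.1 -1.2 -0.6] w 0.0513 q [-0.58  0.13  1.57  0.    1.45 -0.48]
scene tin1_mid [(0.33, [0.415, -0.388, 0.022])]
scene tin2_mid [(0.69, [0.556, -0.413, 0.023]), (0.41, [0.48, -0.347, -0.001])]
scene tin3_mid [(0.83, [0.585, -0.176, 0.02]), (0.68, [0.423, -0.297, 0.024]), (0.61, [0.355, 0.335, 0.014]), (0.59, [0.356, 0.204, 0.018])]
scene tin4_mid [(0.8, [0.413, -0.385, 0.026])]
scene air_knob []
scene tote [(0.86, [0.484, -0.344, -0.001]), (0.49, [0.406, -0.01, -0.002]), (0.37, [0.763, -0.124, -0.004])]
   tote scene 122 [ 0.4114 -0.385   0.0443] circ 411 -384 28
   tote scene 135 [ 0.5555 -0.4133  0.0445] circ 556 -413 28
   tote scene 107 [ 0.4228 -0.297   0.044 ] circ 423 -298 27
tote rect ((480.9346618652344, -345.6566162109375), (192.49781799316406, 273.11175537109375), 83.71937561035156)
top tin1_mid [(0.69, [0.42, -0.3, 0.027]), (0.47, [0.553, -0.31, 0.025])]
top tin2_mid []
top tin3_mid [(0.85, [0.358, 0.333, 0.02]), (0.55, [0.421, -0.3, 0.026]), (0.53, [0.356, 0.204, 0.018]), (0.5, [0.589, -0.175, 0.017])]
top tin4_mid [(0.82, [0.413, -0.383, 0.023]), (0.36, [0.605, 0.085, 0.029])]
top air_knob [(0.63, [0.528, -0.08, 0.073]), (0.62, [0.755, -0.251, -0.002])]
top tote [(0.72, [0.484, -0.349, 0.001])]
   tote top 175 [ 0.4212 -0.3015  0.0429] circ 423 -301 26
   tote top 232 [ 0.4125 -0.386   0.0429] circ 412 -386 26
tote rect ((483.1000671386719, -348.2428283691406), (188.47560119628906, 267.7530212402344), 83.96342468261719)
[ 0.4495  0.     -0.     -0.0277  0.3488 -0.0823] [ 0.4495  0.     -0.      0.0723  0.5036 -0.0284]
```

View pics/hscene.png

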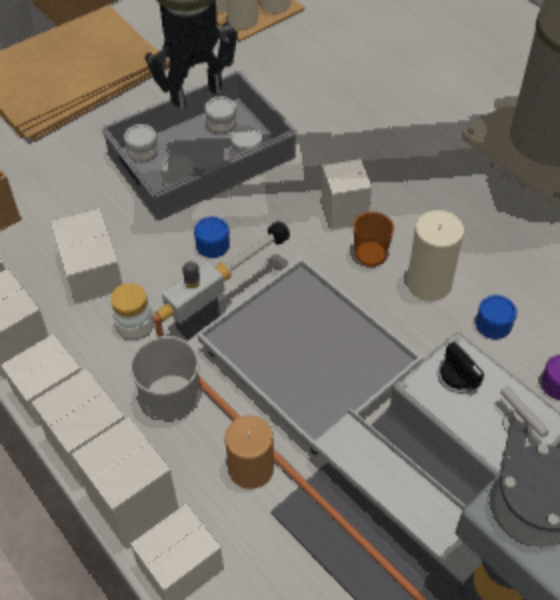

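All four tins stand in the tote and the tray is empty. Now I undo in reverse order, starting with the air knob at (0.528, -0.080).

Call:
carry_out([
  [[0.4495, 0, 0, -0.02, 0.5036, -0.0284, 0.55], [0.4495, 0, 0, -0.02, 0.5036, -0.0284, 0.55], [0.4495, 0, 0, -0.02, 0.5036, -0.0284, 0.55], [0.4495, 0, 0, -0.02, 0.5036, -0.0284, 0.55], [0.4495, 0, 0, -0.02, 0.5036, -0.0284, 0.55], [0.4495, 0, 0, -0.02, 0.5036, -0.0284, 0.55], [0.4495, 0, 0, -0.02, 0.5036, -0.0284, 0.55], [0.4495, 0, 0, -0.02, 0.5036, -0.0284, 0.55], [0.4495, 0, 0, -0.02, 0.5036, -0.0284, 0.55], [0.4495, 0, 0, -0.02, 0.5036, -0.0284, 0.55], [0.4495, 0, 0, -0.02, 0.5036, -0.0284, 0.55], [0.4495, 0, 0, 0.07, 0.5036, -0.0284, 0.55], [0.4495, 0, 0, 0.07, 0.5036, -0.0284, 0.55], [0.4495, 0, 0, 0.07, 0.5036, -0.0284, 0.55]],
], force=60)

```text
t: 48.9
position: [0.5266, -0.0801, 0.1604]
tool_rot: [0.484, 0.516, -0.484, 0.515]
wrist_force: [0.1, -1.0, 0.6]
width: 0.0469
```

Run:
```python
from h import *
st();print(rows((.528,-.0805,.058),-86.5))
```

```text
t 48.9 pos [ 0.5266 -0.0801  0.1604] zyaw -86.38 xdir [-0.003  0.001 -1.   ] F [ 0.1 -1.   0.6] w 0.0469 q [-0.25 -0.    1.76 -0.    1.39  1.26]
[ 0.0007 -0.0003  0.0008  0.2559  0.004   0.0014]
```

Call:
carry_out([
  [[0, 0, 0, 0.07, 0.002, 0.001, 0.55], [0, 0, 0, 0.14, 0.002, 0.001, 0.55], [0, 0, 0, 0.2, 0.002, 0.001, 0.55], [0, 0, 0, 0.24, 0.002, 0.001, 0.55], [0, 0, 0, 0.256, 0.002, 0.001, 0.55], [0, 0, 0, 0.256, 0.002, 0.001, 0.55], [0, 0, 0, 0.256, 0.002, 0.001, 0], [0, 0, 0, 0.256, 0.002, 0.001, 0], [0, 0, 0, 0.256, 0.002, 0.001, 0], [0, 0, 0, 0.256, 0.002, 0.001, 0], [0, 0, 0, 0.256, 0.02, 0.001, 0], [0, 0, 0, 0.256, 0.04, 0.001, 0], [0, 0, 0, 0.256, 0.06, 0.001, 0], [0, 0, 0, 0.256, 0.08, 0.001, 0], [0, 0, 0, 0.256, 0.1, 0.001, 0], [0, 0, 0, 0.256, 0.112, 0.001, 0], [0, 0, 0, 0.256, 0.112, 0.001, 0], [0, 0, 0, 0.256, 0.112, 0.001, 0], [0, 0, 0, 0.256, 0.112, 0.001, 0]],
])

```text
t: 50.8
position: [0.5695, -0.0776, 0.0603]
tool_rot: [0.483, 0.517, -0.486, 0.513]
wrist_force: [-24.0, 4.5, 25.4]
width: 0.03
```

Run:
```python
from h import *
st()
```

```text
t 50.8 pos [ 0.5695 -0.0776  0.0603] zyaw -86.45 xdir [-0.006  0.001 -1.   ] F [-24.    4.5  25.4] w 0.03 q [-0.22  0.22  1.72 -0.    1.22  1.29]
```

Call:
carry_out([
  [[0, 0, 0, 0, -0.008, 0, 0], [0, 0, 0, 0, -0.008, 0, 0.5], [0, 0, 0, 0, -0.008, 0, 0.5], [0, 0, 0, 0, -0.008, 0, 0.5], [0, 0, 0, -0.06, -0.008, 0, 0.5], [0, 0, 0, -0.16, -0.008, 0, 0.5], [0, 0, 0, -0.26, -0.008, 0, 0.5], [0, 0, 0, -0.36, -0.008, 0, 0.45], [0, 0, 0, -0.42, -0.008, 0, 0.4], [0, 0, 0, -0.42, -0.008, -0.1, 0.4], [0, 0, 0, -0.42, -0.008, -0.2, 0.4], [0, 0, 0, -0.42, -0.008, -0.3, 0.4], [0, 0, 0, -0.42, -0.008, -0.3, 0.4]],
])

```text
t: 52.1
position: [0.5614, 0.0458, 0.2266]
tool_rot: [0.484, 0.516, -0.483, 0.516]
wrist_force: [0.3, 0.1, -0.0]
width: 0.0339
```

```bash
python3 tins.py i | grep -E "knob|tote|tin2|tin1|^t"
python3 - <<'E'
from h import *
print(rows((.488,.3605,.21),-4.7))
E
```

```text
t 52.1 pos [0.5614 0.0458 0.2266] zyaw -86.25 xdir [ 0.     0.002 -1.   ] F [ 0.3  0.1 -0. ] w 0.0339 q [-0.01  0.03  1.6   0.    1.51  1.49]
scene tin1_mid [(0.67, [0.556, -0.308, 0.026]), (0.6, [0.482, -0.347, 0.001])]
scene tin2_mid [(0.74, [0.556, -0.416, 0.024]), (0.31, [0.796, 0.007, -0.005])]
scene air_knob [(0.44, [0.567, -0.078, 0.073])]
scene tote [(0.69, [0.483, -0.346, -0.0]), (0.63, [0.491, 0.258, 0.106])]
   tote scene 125 [ 0.4112 -0.3847  0.0446] circ 412 -384 28
   tote scene 135 [ 0.5552 -0.414   0.0438] circ 556 -413 29
   tote scene 136 [ 0.4206 -0.3006  0.0443] circ 420 -299 28
   tote scene 153 [ 0.549  -0.316   0.0439] circ 546 -315 29
tote rect ((481.731201171875, -347.41937255859375), (196.24038696289062, 270.631103515625), 83.76487731933594)
top tin1_mid [(0.83, [0.553, -0.31, 0.025]), (0.19, [0.484, -0.351, -0.002])]
top tin2_mid [(0.52, [0.56, -0.419, 0.024])]
top tin3_mid [(0.83, [0.354, 0.332, 0.019]), (0.81, [0.42, -0.302, 0.024]), (0.54, [0.354, 0.204, 0.015]), (0.51, [0.587, -0.173, 0.016])]
top tin4_mid [(0.71, [0.411, -0.378, 0.021]), (0.6, [0.488, 0.362, 0.105])]
top air_knob [(0.47, [0.571, -0.077, 0.072])]
top tote [(0.97, [0.483, -0.348, -0.002]), (0.56, [0.378, -0.102, 0.004]), (0.27, [0.496, 0.256, 0.107])]
   tote top 221 [ 0.551  -0.3161  0.043 ] circ 551 -316 25
   tote top 203 [ 0.5568 -0.4134  0.0427] circ 557 -413 25
   tote top 236 [ 0.4214 -0.3018  0.0428] circ 422 -302 26
   tote top 229 [ 0.4128 -0.3857  0.0432] circ 413 -386 25
tote rect ((483.18463134765625, -348.72760009765625), (189.67874145507812, 267.72882080078125), 84.30337524414062)
[-0.4544  0.     -0.      0.0412 -0.1351 -0.8071]
```

View pics/iscene.png

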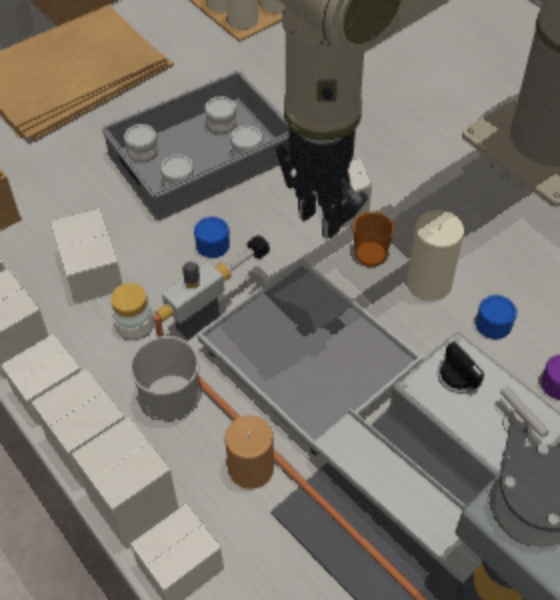

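The knob is home at x≈0.569 and all four tins stand in the tote. Next is the ram lock.

Call:
carry_out([
  [[-0.4544, 0, 0, 0.041, -0.1351, -0.8071, 0.4], [-0.4544, 0, 0, 0.041, -0.1351, -0.8071, 0.4], [-0.4544, 0, 0, 0.041, -0.1351, -0.8071, 0.4], [-0.4544, 0, 0, 0.041, -0.1351, -0.8071, 0.4], [-0.4544, 0, 0, 0.041, -0.1351, -0.8071, 0.4], [-0.4544, 0, 0, 0.041, -0.1351, -0.8071, 0.4], [-0.4544, 0, 0, 0.041, -0.1351, -0.8071, 0.4], [-0.4544, 0, 0, 0.041, -0.1351, -0.8071, 0.4], [-0.4544, 0, 0, 0.041, -0.1351, -0.8071, 0.4], [-0.4544, 0, 0, 0.041, -0.1351, -0.8071, 0.4], [-0.4544, 0, 0, 0.041, -0.1351, -0.8071, 0.4], [-0.4544, 0, 0, 0.041, -0.1351, -0.8071, 0.4], [-0.4544, 0, 0, 0.041, -0.1351, -0.8071, 0.4]],
], force=50)

```text
t: 54.2
position: [0.488, 0.3605, 0.2102]
tool_rot: [0.03, 0.706, -0.03, 0.707]
wrist_force: [0.3, 0.7, 0.9]
width: 0.0342
```

Run:
```python
from h import *
st();print(rows((.4885,.3597,.0875),-4.7))
```

```text
t 54.2 pos [0.488  0.3605 0.2102] zyaw -4.81 xdir [ 0.  0. -1.] F [0.3 0.7 0.9] w 0.0342 q [0.55 0.16 1.5  0.   1.49 0.64]
[-0.0006  0.     -0.      0.3066 -0.0019  0.0013]
```

Call:
carry_out([
  [[0, 0, 0, 0.07, -0.001, 0.001, 0.4], [0, 0, 0, 0.14, -0.001, 0.001, 0.4], [0, 0, 0, 0.21, -0.001, 0.001, 0.4], [0, 0, 0, 0.26, -0.001, 0.001, 0.4], [0, 0, 0, 0.29, -0.001, 0.001, 0.4], [0, 0, 0, 0.306, -0.001, 0.001, 0.4], [0, 0, 0, 0.306, -0.001, 0.001, 0.4], [0, 0, 0, 0.306, -0.001, 0.001, 0], [0, 0, 0, 0.306, -0.001, 0.001, 0], [0, 0, 0, 0.306, -0.001, 0.001, 0], [0, 0, 0, 0.306, -0.001, 0.001, 0], [0, 0, 0, 0.306, -0.001, 0.001, 0]],
])

```text
t: 55.4
position: [0.4876, 0.3608, 0.0893]
tool_rot: [0.029, 0.707, -0.029, 0.706]
wrist_force: [-8.5, -0.2, 5.4]
width: 0.0113
```

Run:
```python
from h import *
st(); print(manip.sense()["ft_torque"])
```

```text
t 55.4 pos [0.4876 0.3608 0.0893] zyaw -4.68 xdir [-0.001  0.001 -1.   ] F [-8.5 -0.2  5.4] w 0.0113 q [0.55 0.26 1.61 0.   1.27 0.63]
[-0.13319636  1.34055082 -0.21367212]
```

Call:
carry_out([
  [[0.04, 0, 0, 0, 0, 0, 0], [0.08, 0, 0, 0, 0, 0, 0], [0.12, 0, 0, 0, 0, 0, 0], [0.16, 0, 0, 0, 0, 0, 0], [0.2, 0, 0, 0, 0, 0, 0], [0.24, 0, 0, 0, 0, 0, 0], [0.28, 0, 0, 0, 0, 0, 0], [0.32, 0, 0, 0, 0, 0, 0], [0.36, 0, 0, 0, 0, 0, 0], [0.4, 0, 0, 0, 0, 0, 0], [0.435, 0, 0, 0, 0, 0, 0], [0.455, 0, 0, 0, 0, 0, 0], [0.466, 0, 0, 0, 0, 0, 0], [0.466, 0, 0, 0, 0, 0, 0], [0.466, 0, 0, 0, 0, 0, 0]],
])

```text
t: 56.9
position: [0.4902, 0.3581, 0.0893]
tool_rot: [0.494, 0.505, -0.494, 0.508]
wrist_force: [2.4, -12.4, 3.5]
width: 0.0111
```

Run:
```python
from h import *
st(); print(manip.sense()["ft_torque"])
```

```text
t 56.9 pos [0.4902 0.3581 0.0893] zyaw -88.57 xdir [ 0.003 -0.003 -1.   ] F [  2.4 -12.4   3.5] w 0.0111 q [ 0.55  0.26  1.61 -0.    1.27  2.1 ]
[-1.86962576 -0.46515659  0.74417072]
```

At the stop with 0.74 N·m. I release and check.

Call:
carry_out([
  [[-0.01, 0, 0, 0, 0, 0.005, 0.4], [-0.01, 0, 0, 0, 0, 0.005, 0.4], [-0.01, 0, 0, 0, 0, 0.005, 0.4], [-0.01, 0, 0, -0.05, 0, 0.005, 0.4], [-0.01, 0, 0, -0.1, 0, 0.005, 0.4], [-0.01, 0, 0, -0.2, 0, 0.005, 0.4], [-0.01, 0, 0, -0.3, 0, 0.005, 0.4], [-0.01, 0, 0, -0.35, 0, 0.05, 0.4], [-0.01, 0, 0, -0.35, 0, 0.15, 0.4], [-0.01, 0, 0, -0.35, 0, 0.3, 0.4], [-0.01, 0, 0, -0.35, 0, 0.4, 0.4], [-0.01, 0, 0, -0.35, 0, 0.5, 0.4], [-0.01, 0, 0, -0.35, 0, 0.5, 0.4]],
])

```text
t: 58.2
position: [0.4938, 0.1561, 0.2284]
tool_rot: [0.487, 0.512, -0.487, 0.513]
wrist_force: [0.2, 0.7, 0.4]
width: 0.0341
```

```bash
cat > bars.py <<'E'
from h import *
import sys
st()
for n in ["scene","top"]:
    c=manip.camera(n); W=cloud(c); cv2.imwrite(f"pics/{sys.argv[1]}{n}.png",cv2.resize(c["frame"][150:330,330:550,::-1] if n=="scene" else c["frame"][100:280,130:360,::-1],None,fx=3,fy=3))
    for t in ["isolator","ram_lock"]:
        for r in manip.regions_of(n,t):
            P=W[r["pixels"]]; P=P[(P[:,2]>.09)&(P[:,2]<.13)]
            if len(P)>5: print(n,t,r["p"],yawfit(P[:,:2]))
E
python3 bars.py k; python3 -c "
from h import *
print(rows((.494,.2585,.20),-4.7))"
```

```text
t 58.2 pos [0.4938 0.1561 0.2284] zyaw -87.05 xdir [ 0.001 -0.001 -1.   ] F [0.2 0.7 0.4] w 0.0341 q [ 0.21 -0.09  1.72 -0.    1.51  1.73]
scene isolator 0.71 (array([0.49780126, 0.26320741]), np.float64(84.3636287943705), array([0.0045705 , 0.01759117]))
scene isolator 0.51 (array([0.49269197, 0.3593071 ]), np.float64(-177.3382965064707), array([0.00445118, 0.01913758]))
scene ram_lock 0.76 (array([0.49264035, 0.35901063]), np.float64(-176.7790826917465), array([0.00439265, 0.01949853]))
[-4.555e-01 -1.000e-04 -1.000e-04  6.950e-02  1.580e-02 -2.423e-01]
```

View pics/kscene.png

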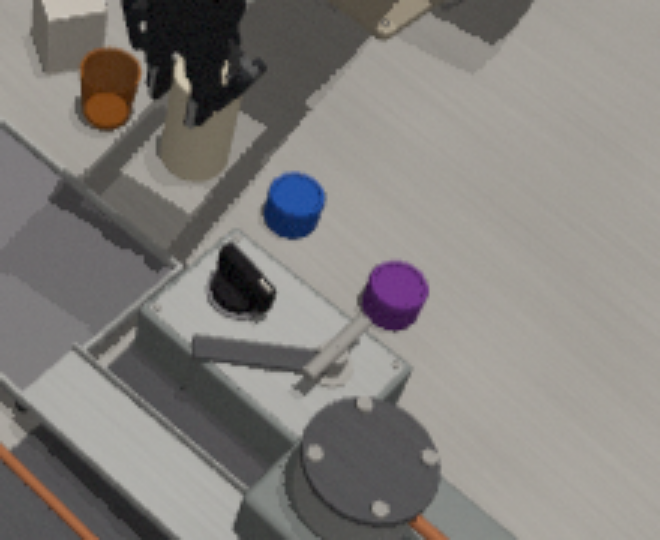

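The lock bar is back at about 3°, fully out. Now the isolator.

Call:
carry_out([
  [[-0.4555, 0, 0, 0.0695, 0.0158, -0.2423, 0.4], [-0.4555, 0, 0, 0.0695, 0.0158, -0.2423, 0.4], [-0.4555, 0, 0, 0.0695, 0.0158, -0.2423, 0.4], [-0.4555, 0, 0, 0.0695, 0.0158, -0.2423, 0.4], [-0.4555, 0, 0, 0.0695, 0.0158, -0.2423, 0.4], [-0.4555, 0, 0, 0.0695, 0.0158, -0.2423, 0.4], [-0.4555, 0, 0, 0.0695, 0.0158, -0.2423, 0.4], [-0.4555, 0, 0, 0.0695, 0.0158, -0.2423, 0.4], [-0.4555, 0, 0, 0.0695, 0.0158, -0.2423, 0.4], [-0.4555, 0, 0, 0.0695, 0.0158, -0.2423, 0.4], [-0.4555, 0, 0, 0.0695, 0.0158, -0.2423, 0.4], [-0.4555, 0, 0, 0.0695, 0.0158, -0.2423, 0.4], [-0.4555, 0, 0, 0.0695, 0.0158, -0.2423, 0.4]],
])

```text
t: 59.8
position: [0.494, 0.2578, 0.1998]
tool_rot: [0.03, 0.707, -0.03, 0.706]
wrist_force: [0.3, 0.1, -0.4]
width: 0.0341
```

Run:
```python
from h import *
st();print(rows((.4945,.2588,.088),-4.7))
```

```text
t 59.8 pos [0.494  0.2578 0.1998] zyaw -4.86 xdir [-0. -0. -1.] F [ 0.3  0.1 -0.4] w 0.0341 q [0.39 0.03 1.65 0.   1.46 0.47]
[-9.000e-04 -1.000e-04  0.000e+00  2.795e-01  2.700e-03  1.100e-03]
```

Call:
carry_out([
  [[0, 0, 0, 0.07, 0.002, 0.001, 0.4], [0, 0, 0, 0.14, 0.002, 0.001, 0.4], [0, 0, 0, 0.2, 0.002, 0.001, 0.4], [0, 0, 0, 0.25, 0.002, 0.001, 0.4], [0, 0, 0, 0.278, 0.002, 0.001, 0.4], [0, 0, 0, 0.278, 0.002, 0.001, 0.4], [0, 0, 0, 0.278, 0.002, 0.001, 0], [0, 0, 0, 0.278, 0.002, 0.001, 0], [0, 0, 0, 0.278, 0.002, 0.001, 0], [0, 0, 0, 0.278, 0.002, 0.001, 0], [0, 0, 0, 0.278, 0.002, 0.001, 0]],
])

```text
t: 60.9
position: [0.4945, 0.2585, 0.0901]
tool_rot: [0.03, 0.707, -0.029, 0.706]
wrist_force: [-5.4, 0.4, 0.5]
width: 0.014
```

Run:
```python
from h import *
st(); print(manip.sense()["ft_torque"])
```

```text
t 60.9 pos [0.4945 0.2585 0.0901] zyaw -4.82 xdir [-0.     0.001 -1.   ] F [-5.4  0.4  0.5] w 0.014 q [0.39 0.13 1.75 0.   1.26 0.47]
[ 0.03312701  0.73780331 -0.49984813]
```

Call:
carry_out([
  [[0.04, 0, 0, 0, 0, 0, 0], [0.08, 0, 0, 0, 0, 0, 0], [0.12, 0, 0, 0, 0, 0, 0], [0.16, 0, 0, 0, 0, 0, 0], [0.2, 0, 0, 0, 0, 0, 0], [0.24, 0, 0, 0, 0, 0, 0], [0.28, 0, 0, 0, 0, 0, 0], [0.32, 0, 0, 0, 0, 0, 0], [0.36, 0, 0, 0, 0, 0, 0], [0.4, 0, 0, 0, 0, 0, 0], [0.435, 0, 0, 0, 0, 0, 0], [0.455, 0, 0, 0, 0, 0, 0], [0.466, 0, 0, 0, 0, 0, 0], [0.466, 0, 0, 0, 0, 0, 0], [0.466, 0, 0, 0, 0, 0, 0]],
])

```text
t: 62.4
position: [0.4949, 0.2581, 0.0901]
tool_rot: [0.494, 0.506, -0.493, 0.507]
wrist_force: [-4.4, -3.9, 5.1]
width: 0.0143
```

Run:
```python
from h import *
st(); print(manip.sense()["ft_torque"])
```

```text
t 62.4 pos [0.4949 0.2581 0.0901] zyaw -88.51 xdir [ 0.001 -0.    -1.   ] F [-4.4 -3.9  5.1] w 0.0143 q [ 0.39  0.13  1.75 -0.    1.26  1.93]
[-0.66205727  0.79814728  1.55777102]
```

At the stop with 1.56 N·m. I release, rise and retreat.

Call:
carry_out([
  [[-0.01, 0, 0, 0, 0, 0, 0.4], [-0.01, 0, 0, 0, 0, 0, 0.4], [-0.01, 0, 0, 0, 0, 0, 0.4], [-0.01, 0, 0, -0.05, 0, 0, 0.4], [-0.01, 0, 0, -0.1, 0, 0, 0.4], [-0.01, 0, 0, -0.2, 0, 0, 0.4], [-0.01, 0, 0, -0.3, 0, 0, 0.4], [-0.01, 0, 0, -0.4, 0, 0, 0.4], [-0.01, 0, 0, -0.4, 0, 0.1, 0.4], [-0.01, 0, 0, -0.4, 0, 0.3, 0.4], [-0.01, 0, 0, -0.4, 0, 0.5, 0.4], [-0.01, 0, 0, -0.4, 0, 0.5, 0.4], [-0.01, 0, 0, -0.4, 0, 0.5, 0.4], [-0.01, 0, 0, -0.4, 0, 0.5, 0.4]],
])

```text
t: 63.8
position: [0.4996, 0.0565, 0.2491]
tool_rot: [0.487, 0.512, -0.487, 0.513]
wrist_force: [0.6, 1.3, -0.1]
width: 0.0338
```

```bash
python3 bars.py l; python3 tins.py m
python3 - <<'E'
from h import *
for n in ["scene","top"]:
    manip.camera(n)
    for t in ["pillar_tall","votive","carton_gift","pillar_short","pail","carton_long","jar"]:
        print(n,t,[(round(r["p"],2),[round(float(v),3) for v in r["location"]]) for r in manip.spot_point(n,t)][:1])
E
```

```text
t 63.8 pos [0.4996 0.0565 0.2491] zyaw -87.09 xdir [ 0.001  0.    -1.   ] F [ 0.6  1.3 -0.1] w 0.0338 q [ 0.01 -0.14  1.73  0.    1.56  1.53]
scene isolator 0.52 (array([0.50329452, 0.26165811]), np.float64(-179.1587095098561), array([0.00505965, 0.01746545]))
scene ram_lock 0.95 (array([0.48931926, 0.35855157]), np.float64(-176.4417184012254), array([0.00448674, 0.02114286]))
top isolator 0.66 (array([0.49729453, 0.25337895]), np.float64(-178.10997238764517), array([0.00543612, 0.01753885]))
top ram_lock 0.74 (array([0.48426254, 0.35363794]), np.float64(-176.24727881846778), array([0.00449775, 0.01774585]))
top ram_lock 0.25 (array([0.76753346, 0.16208797]), np.float64(-169.2989816127065), array([0.01367595, 0.01611643]))
t 64.1 pos [0.4993 0.0596 0.2487] zyaw -86.74 xdir [-0.  0. -1.] F [-0.3  0.1 -1.3] w 0.0342 q [ 0.02 -0.14  1.73  0.    1.56  1.53]
scene tin1_mid [(0.45, [0.554, -0.315, 0.025])]
scene tin2_mid [(0.59, [0.557, -0.418, 0.026])]
scene tin3_mid [(0.81, [0.359, 0.202, 0.016]), (0.8, [0.356, 0.332, 0.017]), (0.6, [0.584, -0.174, 0.022]), (0.5, [0.42, -0.3, 0.021])]
sc
[... 1049 characters left out ...]
] circ 421 -302 26
   tote top 228 [ 0.4127 -0.3859  0.043 ] circ 412 -386 25
scene pillar_tall [(0.62, [0.379, 0.089, 0.0])]
scene votive [(0.67, [0.407, -0.01, -0.003])]
scene carton_gift [(0.79, [0.38, -0.094, -0.004])]
scene pillar_short [(0.89, [0.771, 0.169, -0.001])]
scene pail [(0.65, [0.793, 0.011, -0.006])]
scene carton_long [(0.63, [0.761, -0.253, -0.003])]
scene jar [(0.73, [0.764, -0.124, -0.002])]
top pillar_tall [(0.81, [0.367, 0.09, 0.0])]
top votive [(0.59, [0.405, -0.009, -0.002])]
top carton_gift []
top pillar_short [(0.93, [0.769, 0.168, -0.003])]
top pail [(0.65, [0.789, 0.01, 0.001])]
top carton_long [(0.78, [0.76, -0.254, 0.002])]
top jar [(0.7, [0.76, -0.127, 0.002])]
```

View pics/mscene.png

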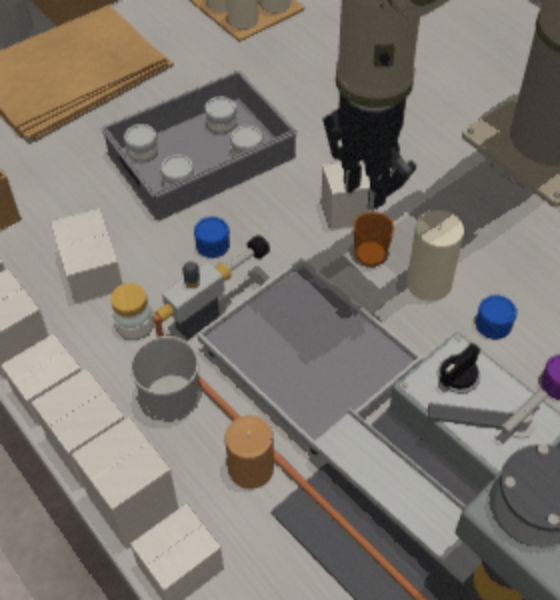

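The isolator bar, at about 1.5°, is past its start angle and on its ON stop. The lock, knob, tins and stock are all where they should be, and the gripper is clear. I hand in.

Run:
```python
from station import manip
print(manip.hand_in()); print(manip.sense()["t"])
```

```text
the job is handed in; nothing more can be done
None
the job is handed in; nothing more can be done
```

I made the press safe in the set order, moved all four tins from the tray into the tote, and undid it in reverse. I handed the job in at about 64 s; the hand-in reported no verdict.

What the last checks showed:
- **Controls:** The air knob is home, at x about 0.57 as at the start. The ram lock bar is at about 3.7°, where it started. The isolator bar is at about 1.5°, having been turned until it met firm resistance at its ON stop.
- **Tins:** All four stand in one layer inside the tote. Tin 2 was knocked about 2 cm after I set it down, but its centre is still about 1 cm inside the across limit.
- **Stock:** None of the pieces moved beyond camera noise. The top camera could no longer see the gift carton in the last check, but the scene camera still put it where it started.
- **Robot:** The gripper was clear of everything when I handed in.

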